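# Nest the big hex nuts in the hardware tray

### The job

Set out the hardware tray around the plain nut that already stands in it, leaving that nut where it is (left, behind and in front as seen from the robot, square to the tray): stand the domed cap nut directly to its left, flat against flat; stand the tall coupling nut behind those two, nested in the hollow between them with a flat against each; and set the thin nut centred on top of the plain nut. Lay the carpenter's pencil flat in the tray between the nuts and the tray's front edge, parallel to that edge and centred along it. Do not disturb the screw jar, the roll of tape or the tape measure.

Things in the scene. Friction and masses are not known exactly. Their poses are not given: they have to be found in the camera images.
- nut_tray: Shallow square dark steel tray (not the oblong black one behind it that holds wrenches), fixed to the bench: 222 x 222 mm outside, 214 x 214 mm inside, floor 4 mm above the bench top, rim 15 mm above the bench top. Origin: centre of its underside, on the bench. x points from its front edge (nearest the robot) to its back edge, y to its left; it starts turned by up to about 9 deg.
- plain_nut: Steel hex nut, 55 mm across flats, 63.5 mm across corners. Origin: centre of its underside; z up; y is square to one pair of flats (the other flats face 30 and 150 deg from x), x points through a corner. The plain one, 29 mm high, with an open bore; it stands on the tray floor (its origin 4 mm above the tray's), y pointing to the tray's left within about 6 deg. 0.39 kg.
- cap_nut: Steel hex nut, 55 mm across flats, 63.5 mm across corners. Origin: centre of its underside; z up; y is square to one pair of flats (the other flats face 30 and 150 deg from x), x points through a corner. The domed cap nut: hexagon 28 mm high, closed by a smooth round dome of 47 mm diameter, 55 mm high in all. About 0.45 kg. Starts upright on the bench at the right of the tray.
- tall_nut: Steel hex nut, 55 mm across flats, 63.5 mm across corners. Origin: centre of its underside; z up; y is square to one pair of flats (the other flats face 30 and 150 deg from x), x points through a corner. The tall coupling nut, 60 mm high, with an open bore. About 0.6 kg. Starts upright on the bench at the right of the tray.
- thin_nut: Steel hex nut, 55 mm across flats, 63.5 mm across corners. Origin: centre of its underside; z up; y is square to one pair of flats (the other flats face 30 and 150 deg from x), x points through a corner. The thin nut, 18 mm high, with an open bore. About 0.23 kg. Starts flat on the bench at the right of the tray.
- pencil: Flat red carpenter's pencil lying on the bench at the left of the tray: 14 mm wide, 169 mm long, 8 mm thick, 12 g. Origin: centre of its underside; y runs along it (the point is at the -y end), x across its width. Either end may finish at the left.
- screw_tub: Clear jar of screws with a red lid, 65 mm across, 86 mm high, a bystander. Origin: centre of its underside.
- masking_tape: Grey roll of tape lying flat, 106 mm across, 48 mm high, a bystander. Origin: centre of its underside.
- tape_measure: Yellow tape measure standing on its edge, 38 x 106 x 68 mm, a bystander. Origin: middle of its underside.
Not all that is in view belongs to the job. What is shaped like the plain_nut but turquoise is not meant. Leave any green look-alike of the tall_nut alone.

How it is judged:
By the outcome, as a careful person would: the job done as asked, in the order asked, and still so for the second after the job is handed in, with the robot touching nothing.
It also fails if it takes over 102 s, if anything falls off the work surface, if the arm or the gripper's body presses on something with over 40 N, if the wrist force passes 120 N, or if a joint passes its speed limit or range.

### The arm

A 7-joint arm with a two-finger parallel gripper is mounted at the origin on a cart in front of the work surface, level with it; the furniture and walls round the work are solid. World frame = base frame: x ahead of the robot, y to its left, z up, the work surface at z = 0. Lengths are in m, angles in rad, forces in N, time in s.
With the tool pointing down it reaches from about 0.4 to 0.85 m from the base axis. Payload 4.5 kg.
Tool frame: the origin (TCP) lies at the very end of the fingers, on their centre line; the grasp point (between the pads) lies 19 mm behind it; z points along the fingers, y is the line along which they close (so a half turn about z gives the same grasp; the last joint's range is limited). The gripper opens to 88 mm and grips with 3 to 60 N. Pads are 18 mm wide; open, the fingers measure 123 mm over their backs; the gripper's body (75 mm by 187 mm) begins 45 mm behind the grasp point.
Start: joints at [-1.067, 0.689, -0.195, 1.565, 0.157, 0.902, -0.215], TCP at [0.283, 0.557, 0.239] pointing down, gripper open.
Joint ranges: [-3.01, 3.01], [-0.46, 2.08], [-1.47, 1.51], [0.13, 2.56], [-1, 4.14], [0.04, 2.09], [-2.66, 2.66]. Speed limits (rad/s): [2.57, 2.57, 3.14, 3.14, 3.14, 3.14, 3.14].

### API

Orientations are given as a 3x3 rotation matrix whose columns are the frame's x, y, z axes.
In Python, from cell import env, optics gives the robot as it stands. The module is installed in compiled form; this text tells all that it offers.
- The arm moves only by the tool apply_moves, never from a script. Its argument "commands" is a list of rows, each an object of numbers: "fingers": the opening, from 0 (shut) to 1 (fully open); "tx", "ty", "tz": the shift along the tool's x, y, z in mm; "turn": the turn about the tool's z in rad. A call has 1 to 8 rows; each row shifts and turns the commanded pose from where the row before left it, along the tool's axes as they then stand; what a row does not reach is not made up. A row lasts 1/12 s, in which the tool goes at most 41.7 mm and 7.16 degrees, less where a joint would pass 70% of its speed; a pose out of reach is approached as far as the arm can. A call with a gripper value outside its range is refused whole. The fingers move at their own pace and stop on an object; "grip_force" is the grip in N (left out, the last holds). Time passes only in rows, so rows that do not move let the fingers close. It gives the time, the measured TCP pose, the force, the opening and the grip force at its end, in the units of the state.
- env.state(): the state, without advancing time (a new reading comes with each control period).
- optics.grab_frame(name): name is "scene" or "top" or "wrist"; returns (picture, depth): 384x512x3 uint8, red, green, blue; 384x512 float32, m along the optical axis (not along the pixel's ray), 0 where there is no reading.
- optics.camera_info(name): a dict with "camera_matrix" (3x3 intrinsics, pixels), "origin" and "rotation" of the camera in the world. Camera axes: x right, y up, looking along -z (the intrinsics and any distortion apply to the point x, -y, -z); pixel columns grow to the right and rows downward; lengths in m; the calibration is good to about 2 mm. The wrist camera is an equidistant fisheye: a pixel r from the principal point sees the ray r / f radians off the axis. A picture is of the moment at which its call begins: read the wrist's pose just before it. camera_info takes no time and is no camera call; for the wrist camera it gives the pose at the moment of the call.
- env.sign_off(): hands the job in; it is judged then, once.
The state is a dict: "clock": time; "q": joint angles; "joint_vel": joint speeds; "tau": joint torques, N m; "ee_pos": TCP position; "ee_rot": TCP orientation; "wrist_force": force on the tool from outside, world axes, zero at the start; "moment": the same for the moment, N m; "grip_width": finger opening in m; "grasp_force": force on a finger pad.
Only numpy, scipy, OpenCV 4.12 (cv2) and the standard library are available. Lean on these libraries where they do the work, as an engineer would, in place of code of your own. Each camera call takes 0.05 s, during which the arm holds its last target. There are 200 camera calls.

## Working session

There is one attempt and no reset: what is moved stays moved. The work goes in short steps, Python scripts to look and compute and a tool call to move; the robot and the scene stay as the last step left them, time stands still between calls to the robot, and variables do not carry over. Pictures are saved under pics/ and viewed, at most 14 in all, crops included, and the job is handed in when it is done.

Besides the shell and the picture viewer there is one more tool, called after "Emit:" as name(argument=value, ...) on one line, values as JSON. apply_moves: Moves the arm, as the interface text tells. Its arguments: {"type":"object","properties":{"commands":{"type":"array","items":{"type":"object","properties":{"fingers":{"type":"number"},"tx":{"type":"number"},"ty":{"type":"number"},"tz":{"type":"number"},"turn":{"type":"number"}}}},"grip_force":{"type":"number"}},"required":["commands"]}

```bash
mkdir -p pics; ls
python3 - <<'E'
from cell import env, optics
import cv2, numpy as np
s=env.state(); print({k:np.round(v,3).tolist() for k,v in s.items()})
for n in ("top","scene"):
    p,d=optics.grab_frame(n); c=optics.camera_info(n); print(n,{k:np.round(v,4).tolist() if not isinstance(v,str) else v for k,v in c.items()})
    np.savez(f"{n}0.npz",p=p,d=d); cv2.imwrite(f"pics/{n}0.png",cv2.resize(p[:,:,::-1],(800,600),interpolation=cv2.INTER_CUBIC))
E
```

```text
pics
{'clock': 0.0, 'q': [-1.067, 0.69, -0.195, 1.566, 0.157, 0.903, -0.215], 'joint_vel': [-0.002, -0.001, 0.001, -0.001, 0.001, 0.0, 0.001], 'tau': [-0.0, -52.759, -1.267, -15.344, -0.053, 0.006, 0.0], 'ee_pos': [0.283, 0.557, 0.238], 'ee_rot': [[-0.892, 0.453, -0.001], [0.453, 0.892, -0.002], [-0.0, -0.002, -1.0]], 'wrist_force': [0.12, -0.772, 1.513], 'moment': [0.023, 0.017, -0.001], 'grasp_force': 0.0, 'grip_width': 0.088}
top {'camera_matrix': [[438.5569, 0.0, 255.4581], [0.0, 438.5569, 191.045], [0.0, 0.0, 1.0]], 'origin': [0.429, 0.2342, 1.3716], 'rotation': [[-0.0238, 0.9906, -0.1346], [-0.9996, -0.0215, 0.0189], [0.0158, 0.135, 0.9907]]}
scene {'camera_matrix': [[386.6426, 0.0, 261.0763], [0.0, 386.6426, 192.6564], [0.0, 0.0, 1.0]], 'origin': [-0.0634, -0.5221, 0.8898], 'rotation': [[0.7687, 0.4046, -0.4953], [-0.6395, 0.4966, -0.5869], [0.0085, 0.7679, 0.6405]]}
```

View pics/top0.png

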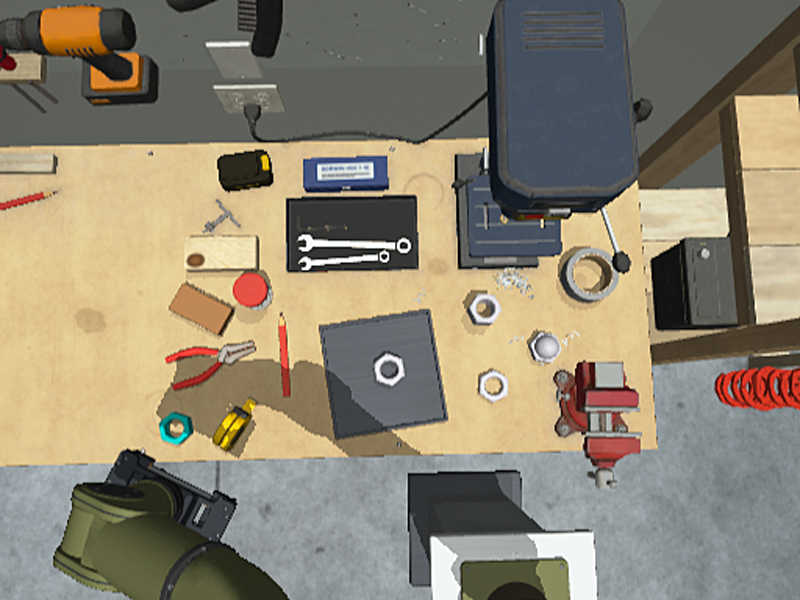

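View pics/scene0.png

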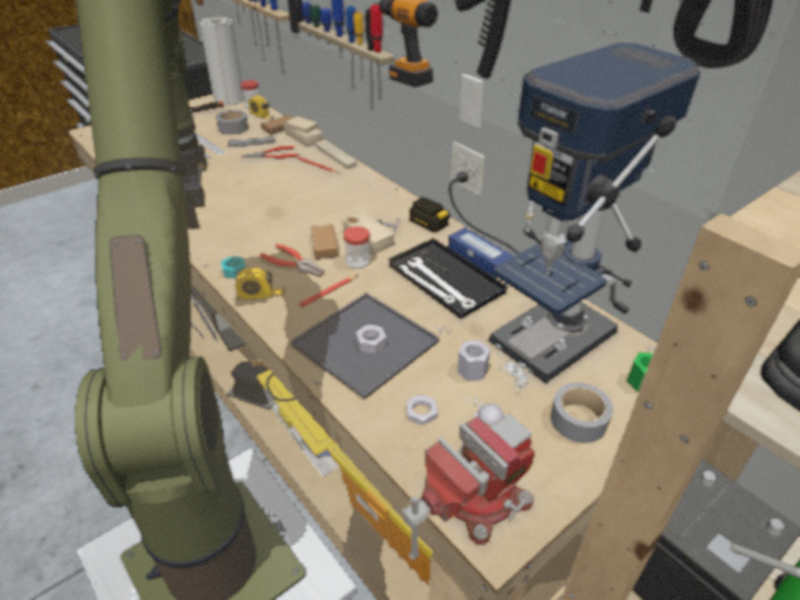

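Candidates in the top view (800x600): plain nut (389,369) in the tray, tall nut (484,308), thin nut (492,386) and cap nut (545,347). I reject the turquoise nut (176,428) and the green tall nut, seen only in the scene view at (640,370). The pencil is (284,355), not the other red one at (25,200). The tray is the dark square at (383,374).

```bash
cat > h.py <<'E'
import numpy as np, cv2
from cell import env, optics
def cloud(d,c):
    K=c["camera_matrix"]; v,u=np.indices(d.shape)
    P=np.stack([(u-K[0,2])/K[0,0]*d,-(v-K[1,2])/K[1,1]*d,-d],-1)
    return P@np.array(c["rotation"]).T+np.array(c["origin"])
def ray_plane(uv,c,z,fish=False):
    K=np.array(c["camera_matrix"]); uv=np.atleast_2d(uv).astype(float)
    a=(uv[:,0]-K[0,2])/K[0,0]; b=(uv[:,1]-K[1,2])/K[1,1]
    if fish:
        r=np.hypot(a,b)+1e-12; D=np.stack([a/r*np.sin(r),-b/r*np.sin(r),-np.cos(r)],-1)
    else: D=np.stack([a,-b,-np.ones_like(a)],-1)
    D=D@np.array(c["rotation"]).T; o=np.array(c["origin"])
    return o+D*((z-o[2])/D[:,2])[:,None]
E
python3 - <<'E'
from h import *
f=np.load("top0.npz");p,d=f["p"],f["d"];c=optics.camera_info("top")
W=cloud(d,c)
def box(n,x0,y0,x1,y1):
    s=(slice(int(y0*.64),int(y1*.64)),slice(int(x0*.64),int(x1*.64)));w=W[s].reshape(-1,3);col=p[s].reshape(-1,3).astype(int)
    return w,col
for n,b,h in [("plain",(365,345,415,395),.02),("tall",(460,285,505,332),.03),("thin",(470,365,515,408),.01),("cap",(525,325,568,367),.018),("tub",(225,265,280,315),.03),("roll",(550,240,625,305),.03),("tm",(205,395,260,460),.03),("vise",(552,355,645,492),.02),("press",(450,145,570,270),.02)]:
    w,_=box(n,*b); m=w[:,2]>h; q=w[m]; print(n,m.sum(),q.min(0).round(3),q.max(0).round(3),np.median(q,0).round(3))
hsv=cv2.cvtColor(p,cv2.COLOR_RGB2HSV)
red=((hsv[...,0]<8)|(hsv[...,0]>172))&(hsv[...,1]>130); m=np.zeros_like(red); m[int(305*.64):int(400*.64),int(272*.64):int(298*.64)]=1
v,u=np.nonzero(red&m); q=ray_plane(np.c_[u,v],c,.008); r=cv2.minAreaRect((q[:,:2]*1000).astype(np.float32)); print("pencil",r, len(u))
# tray
g=cv2.inRange(p,(30,30,35),(100,100,110)); 
k=np.zeros_like(g); k[int(300*.64):int(450*.64),int(305*.64):int(460*.64)]=1
w=W[(k>0)&(hsv[...,1]<70)&(hsv[...,2]<120)&(W[...,2]<.03)]
# rim via height
rim=W[(k>0)&(W[...,2]>.010)&(W[...,2]<.022)]
print("rim",len(rim),cv2.minAreaRect((rim[:,:2]*1000).astype(np.float32)))
print("bench z",np.median(W[int(440*.64),int(20*.64):int(140*.64),2]))
x=W[...,2]; q=W[(W[...,2]>.15)&(W[...,0]>.3)&(W[...,0]<.8)&(W[...,1]<.1)&(W[...,1]>-.45)]; print("press head",q.min(0),np.percentile(q,2,axis=0),q.max(0))
for t in(484,308),(492,386),(545,347),(389,369): print(t,ray_plane([t[0]*.64,t[1]*.64],c,.03).round(3))
cv2.imwrite("pics/crop1.png",cv2.resize(p[180:275,200:420,::-1],(800,345),interpolation=cv2.INTER_CUBIC))
E
```

```text
plain 185 [0.429 0.204 0.021] [0.501 0.262 1.372] [0.471 0.234 0.032]
tall 224 [0.556 0.014 0.03 ] [0.611 0.075 0.066] [0.583 0.043 0.058]
thin 184 [0.405 0.001 0.01 ] [0.466 0.234 1.372] [0.435 0.028 0.017]
cap 287 [ 0.429 -0.109  0.019] [0.538 0.234 1.372] [ 0.508 -0.073  0.042]
tub 515 [0.429 0.234 0.03 ] [0.687 0.551 1.372] [0.628 0.494 0.085]
roll 727 [ 0.429 -0.224  0.03 ] [0.702 0.234 1.372] [ 0.64  -0.139  0.048]
tm 367 [0.327 0.234 0.031] [0.429 0.568 1.372] [0.369 0.532 0.061]
vise 2463 [ 0.244 -0.24   0.02 ] [0.493 0.234 1.372] [ 0.388 -0.152  0.124]
press 5167 [ 0.429 -0.131  0.02 ] [0.91  0.234 1.372] [0.693 0.049 0.203]
pencil ((496.0525207519531, 439.4816589355469), (139.28353881835938, 13.774261474609375), 3.7806127071380615) 205
rim 522 ((476.61334228515625, 246.01202392578125), (245.38377380371094, 223.60208129882812), 7.7833781242370605)
bench z -0.0008245961105006749
press head [ 0.476436   -0.41924177  0.15067104] [ 0.48427435 -0.39958077  0.19528664] [0.79999707 0.09992571 0.57456875]
(484, 308) [[0.589 0.041 0.03 ]]
(492, 386) [[0.436 0.032 0.03 ]]
(545, 347) [[ 0.509 -0.075  0.03 ]]
(389, 369) [[0.473 0.232 0.03 ]]
```

View pics/crop1.png

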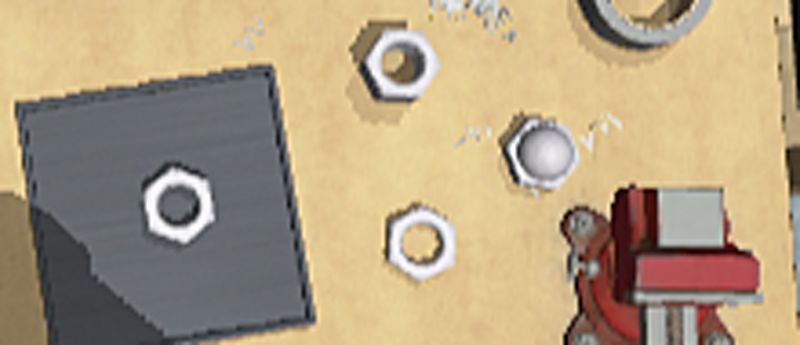

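The crop shows the plain nut (180,203) in the tray, the tall nut (400,62), the cap nut with its dome (545,152) close to the red vise, and the thin nut (420,243). These match the descriptions. Next I move over the work area for a wrist view.

Emit:
apply_moves(commands=[{"fingers": 1, "tx": -28, "ty": -27, "tz": -8}, {"fingers": 1, "tx": -28, "ty": -27, "tz": -8}, {"fingers": 1, "tx": -28, "ty": -27, "tz": -8}, {"fingers": 1, "tx": -28, "ty": -27, "tz": -8}, {"fingers": 1, "tx": -28, "ty": -27, "tz": -8}, {"fingers": 1, "tx": -28, "ty": -27, "tz": -8}, {"fingers": 1, "tx": -28, "ty": -27, "tz": -8}, {"fingers": 1, "tx": -28, "ty": -27, "tz": -8}], grip_force=25)

```text
$.commands[0]: bad value
```

Emit:
apply_moves(commands=[{"fingers": 1, "tx": -27, "ty": -27}, {"fingers": 1, "tx": -27, "ty": -27}, {"fingers": 1, "tx": -27, "ty": -27}, {"fingers": 1, "tx": -27, "ty": -27}, {"fingers": 1}, {"fingers": 1}, {"fingers": 1}])

```text
$.commands[0]: bad value
```

Run:
```python
from h import *
s=env.state(); print({k:np.round(s[k],4).tolist() for k in("clock","q","ee_pos","ee_rot","wrist_force")})
c=optics.camera_info("wrist"); p,d=optics.grab_frame("wrist"); print(c)
np.savez("w1.npz",p=p,d=d,K=c["camera_matrix"],o=c["origin"],R=c["rotation"])
cv2.imwrite("pics/w1.png",cv2.resize(p[:,:,::-1],(800,600),interpolation=cv2.INTER_CUBIC))
f=np.load("top0.npz");W=cloud(f["d"],optics.camera_info("top")).reshape(-1,3)
for y in np.arange(-.25,.12,.04):
    r=[]
    for x in np.arange(.3,.78,.04):
        m=(abs(W[:,0]-x)<.02)&(abs(W[:,1]-y)<.02)&(W[:,2]<1.2); r.append("%4d"%(W[m,2].max()*1000) if m.any() else "   .")
    print("%.2f"%y," ".join(r))
```

```text
{'clock': 0.1, 'q': [-1.0672, 0.6899, -0.1945, 1.5662, 0.1573, 0.9025, -0.2151], 'ee_pos': [0.2827, 0.5568, 0.238], 'ee_rot': [[-0.8917, 0.4526, -0.0006], [0.4526, 0.8917, -0.0015], [-0.0001, -0.0016, -1.0]], 'wrist_force': [0.2085, 0.5826, 0.0476]}
{'camera_matrix': array([[297.31863964,   0.        , 253.41949953],
       [  0.        , 297.31863964, 192.35478478],
       [  0.        ,   0.        ,   1.        ]]), 'origin': array([0.22374608, 0.58537738, 0.38375335]), 'rotation': array([[ 0.45264647, -0.8624424 , -0.22650447],
       [ 0.89168874,  0.43736049,  0.11664901],
       [-0.00153895, -0.25477225,  0.96699986]])}
-0.25    4   11    5   49   12   10    7    5    6    5    5    6
-0.21  143  144  147  146  127    5    5    4   53   53   53    7
-0.17  144  145  144  145  132    7    6   47   54    5   53    8
-0.13  142  146  145  144  132   16   16  411  411   53   51    5
-0.09    6   26   16   53   30   56   54  410  413  560  569  569
-0.05    5    7    4    6    8   54   47    5   15  572  573  573
-0.01    6    6    5   23   21    8   14    6   18  572  573  574
0.03    5    6    5   24   23    5   63   66   61  572  573  573
0.07    8    9    5   20   21    6   61   65   62  573  574  573
0.11    6    7   20   17    4    6    6    6    8    7  562  563
```

View pics/w1.png

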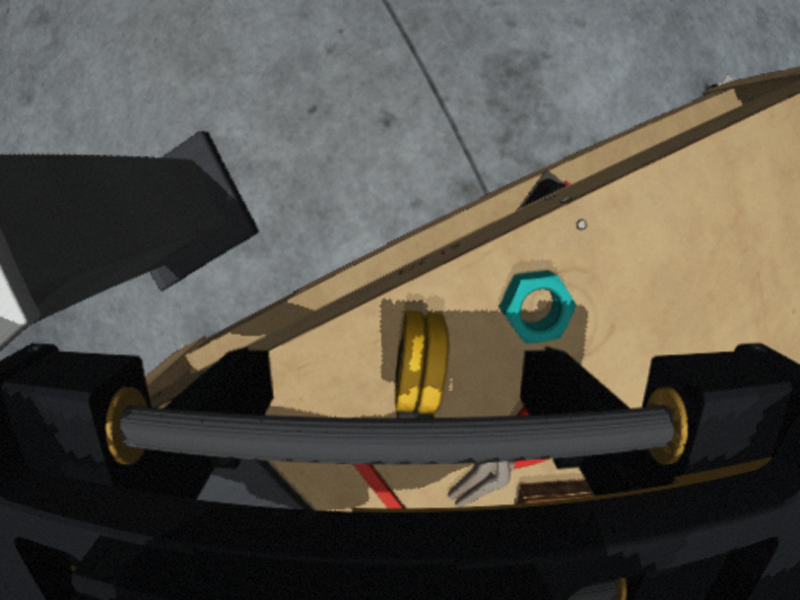

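The wrist view shows the camera looks past the gripper toward tool +x: yellow tape measure (420,360), turquoise decoy (540,305). The moves were refused, so I retry with all keys.

Emit:
apply_moves(commands=[{"fingers": 1.0, "tx": -28, "ty": -27, "tz": -8, "turn": 0}, {"fingers": 1.0, "tx": -28, "ty": -27, "tz": -8, "turn": 0}, {"fingers": 1.0, "tx": -28, "ty": -27, "tz": -8, "turn": 0}, {"fingers": 1.0, "tx": -28, "ty": -27, "tz": -8, "turn": 0}, {"fingers": 1.0, "tx": -28, "ty": -27, "tz": -8, "turn": 0}, {"fingers": 1.0, "tx": -28, "ty": -27, "tz": -8, "turn": 0}])

```text
clock: 0.65
ee_pos: [0.3595, 0.3348, 0.2869]
ee_rot: [[-0.892, 0.452, -0.0], [0.452, 0.892, -0.0], [-0.0, -0.0, -1.0]]
wrist_force: [1.6, -0.9, -0.3]
grip_width: 0.0877
grasp_force: 0.0
```

Emit:
apply_moves(commands=[{"fingers": 1.0, "tx": -36, "ty": -10, "tz": 8, "turn": 0}, {"fingers": 1.0, "tx": -36, "ty": -10, "tz": 8, "turn": 0}, {"fingers": 1.0, "tx": -36, "ty": -10, "tz": 8, "turn": 0}, {"fingers": 1.0, "tx": -36, "ty": -10, "tz": 8, "turn": 0}, {"fingers": 1.0, "tx": 0, "ty": 0, "tz": 0, "turn": 0}, {"fingers": 1.0, "tx": 0, "ty": 0, "tz": 0, "turn": 0}])

```text
clock: 1.15
ee_pos: [0.4709, 0.2334, 0.2539]
ee_rot: [[-0.889, 0.458, -0.001], [0.458, 0.889, -0.001], [0.0, -0.002, -1.0]]
wrist_force: [-1.1, 0.0, -0.6]
grip_width: 0.0882
grasp_force: 0.0
```

```bash
cat >> h.py <<'E'
def snap(n):
    s=env.state(); print("t",round(float(s["clock"]),2),"pos",np.round(s["ee_pos"],4),"yaw_y",round(float(np.degrees(np.arctan2(s["ee_rot"][1][1],s["ee_rot"][0][1]))),2),"w",round(float(s["grip_width"]),4),"F",np.round(s["wrist_force"],1),"q7",np.round(s["q"],2)[[0,6]])
    c=optics.camera_info("wrist"); p,d=optics.grab_frame("wrist")
    np.savez(f"{n}.npz",p=p,d=d); cv2.imwrite(f"pics/{n}.png",cv2.resize(p[:,:,::-1],(800,600),interpolation=cv2.INTER_CUBIC))
    import pickle; pickle.dump(c,open(f"{n}.pkl","wb")); return p,d,c
E
python3 - <<'E'
from h import *
snap("w2")
E
```

```text
t 1.15 pos [0.4709 0.2334 0.2539] yaw_y 62.76 w 0.0882 F [-1.1  0.  -0.6] q7 [-0.41  0.38]
```

View pics/w2.png

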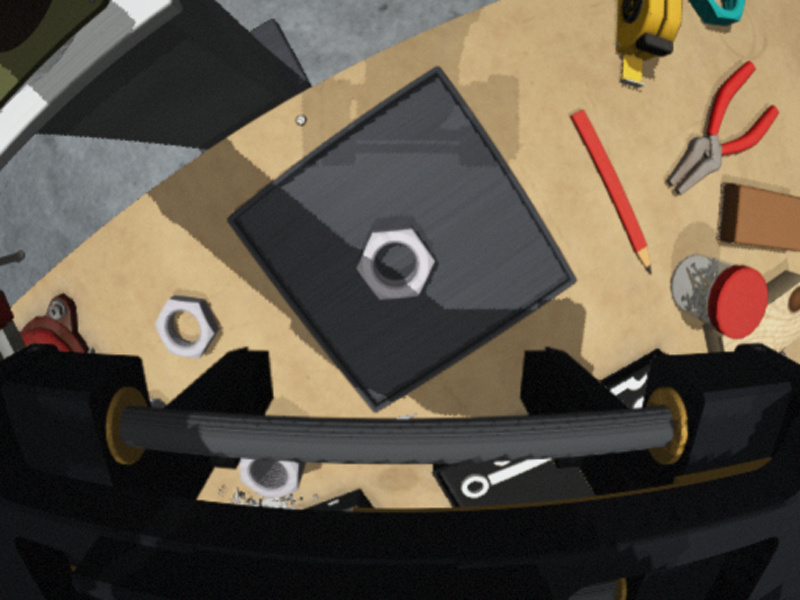

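The wrist view shows the tray with corners near (435,68), (575,280), (378,408), (230,217), the plain nut at (397,264), the thin nut at (187,326) and the pencil at (612,190). I measure them by height masks.

```bash
cat >> h.py <<'E'
import pickle
def fcloud(d,c):
    K=np.array(c["camera_matrix"]); v,u=np.indices(d.shape); a=(u-K[0,2])/K[0,0]; b=(v-K[1,2])/K[1,1]
    r=np.hypot(a,b)+1e-12; P=np.stack([a/r*np.tan(r)*d,-b/r*np.tan(r)*d,-d],-1)
    return P@np.array(c["rotation"]).T+np.array(c["origin"])
def nut(n,x,y,zt,tol=.004,R=.045):
    """nut top face at height zt near (x,y): centre, angle of a flat normal nearest +y (deg from +y), across-flats widths"""
    f=np.load(n+".npz");c=pickle.load(open(n+".pkl","rb"));W=fcloud(f["d"],c)
    m=(abs(W[...,2]-zt)<tol)&(np.hypot(W[...,0]-x,W[...,1]-y)<R)&(f["d"]>0)
    m=cv2.morphologyEx(m.astype(np.uint8),cv2.MORPH_OPEN,np.ones((3,3),np.uint8))
    cs,_=cv2.findContours(m,cv2.RETR_EXTERNAL,cv2.CHAIN_APPROX_NONE)
    h=cv2.convexHull(max(cs,key=cv2.contourArea))[:,0]
    q=ray_plane(h,c,zt,True)[:,:2]
    def ext(t):
        e=q@np.array([-np.sin(t),np.cos(t)]); return e.max(),e.min()
    T=np.radians(np.arange(-30,30,.1)); S=[sum(np.subtract(*ext(t+k*np.pi/3)) for k in range(3)) for t in T]
    t=T[int(np.argmin(S))]; E=[ext(t+k*np.pi/3) for k in range(3)]
    A=[[-np.sin(t+k*np.pi/3),np.cos(t+k*np.pi/3)] for k in range(3)]
    ctr=np.linalg.lstsq(np.array(A),np.array([(a+b)/2 for a,b in E]),rcond=None)[0]
    print("nut",(ctr*1000).round(1),"flat-y ang",round(float(np.degrees(t)),1),"widths",[round((a-b)*1000,1) for a,b in E],"z",round(float(np.median(W[m>0][:,2]))*1000,1))
    return ctr,t
E
python3 - <<'E'
from h import *
nut("w2",.472,.234,.033); nut("w2",.435,.03,.018,R=.04)
f=np.load("w2.npz");p,d=f["p"],f["d"];c=pickle.load(open("w2.pkl","rb"));W=fcloud(d,c)
print("bench z",np.median(W[70:90,300:330,2]) )
hsv=cv2.cvtColor(p,cv2.COLOR_RGB2HSV); red=(((hsv[...,0]<8)|(hsv[...,0]>172))&(hsv[...,1]>130)).astype(np.uint8)
m=np.zeros_like(red);m[60:180,360:420]=1; wood=np.zeros_like(red)
v,u=np.nonzero(red&m); q=ray_plane(np.c_[u,v],c,.008,True)[:,:2]*1000; r=cv2.minAreaRect(q.astype(np.float32)); print("red part",r)
b=cv2.boxPoints(r); print(b.round(1).tolist())
# pencil by height
mm=(W[...,2]>.004)&(W[...,2]<.014)&(m>0); q=W[mm][:,:2]*1000; print("pencil h",cv2.minAreaRect(q.astype(np.float32)))
dark=((hsv[...,2]<125)&(hsv[...,1]<90)).astype(np.uint8); k=np.zeros_like(dark); cv2.fillPoly(k,[(np.array([[435,50],[592,282],[378,425],[213,215]])*.64).astype(int)],1)
cs,_=cv2.findContours(cv2.morphologyEx(dark&k,cv2.MORPH_OPEN,np.ones((3,3))),cv2.RETR_EXTERNAL,cv2.CHAIN_APPROX_NONE)
h=max(cs,key=cv2.contourArea)[:,0]; q=ray_plane(h,c,.015,True)[:,:2]*1000
r=cv2.minAreaRect(q.astype(np.float32)); print("tray",r)
rim=W[(abs(W[...,2]-.015)<.003)&(k>0)][:,:2]*1000; print("rim",len(rim),cv2.minAreaRect(rim.astype(np.float32)))
E
```

```text
nut [470.6 230.4] flat-y ang 8.5 widths [np.float64(55.1), np.float64(55.5), np.float64(55.0)] z 32.4
nut [434.2  26.2] flat-y ang -4.4 widths [np.float64(56.1), np.float64(55.4), np.float64(55.5)] z 17.3
bench z -0.00011779710405232513
red part ((493.5888671875, 436.6269226074219), (139.46771240234375, 14.999221801757812), 3.78236985206604)
[[423.5, 439.5], [424.5, 424.5], [563.7000122070312, 433.70001220703125], [562.7000122070312, 448.70001220703125]]
pencil h ((502.5992736816406, 428.63189697265625), (96.87773895263672, 153.21002197265625), 67.48860931396484)
tray ((464.2701416015625, 242.22877502441406), (223.9864044189453, 223.0854949951172), 7.564693927764893)
rim 2588 ((464.8556213378906, 242.03892517089844), (224.58059692382812, 225.06227111816406), 7.616463661193848)
```

Emit:
apply_moves(commands=[{"fingers": 1.0, "tx": -16, "ty": -31, "tz": 5, "turn": 0}, {"fingers": 1.0, "tx": -16, "ty": -31, "tz": 5, "turn": 0}, {"fingers": 1.0, "tx": -16, "ty": -31, "tz": 5, "turn": 0}, {"fingers": 1.0, "tx": -16, "ty": -31, "tz": 5, "turn": 0}, {"fingers": 1.0, "tx": -16, "ty": -31, "tz": 5, "turn": 0}, {"fingers": 1.0, "tx": -16, "ty": -31, "tz": 5, "turn": 0}, {"fingers": 1.0, "tx": -16, "ty": -31, "tz": 5, "turn": 0}, {"fingers": 1.0, "tx": -16, "ty": -31, "tz": 5, "turn": 0}])

```text
clock: 1.87
ee_pos: [0.4713, -0.0423, 0.215]
ee_rot: [[-0.894, 0.449, 0.001], [0.449, 0.894, 0.001], [-0.0, 0.001, -1.0]]
wrist_force: [0.3, 0.4, 1.5]
grip_width: 0.0883
grasp_force: 0.0
```

Emit:
apply_moves(commands=[{"fingers": 1.0, "tx": 0, "ty": 0, "tz": 0, "turn": 0.118}, {"fingers": 1.0, "tx": 0, "ty": 0, "tz": 0, "turn": 0.118}, {"fingers": 1.0, "tx": 0, "ty": 0, "tz": 0, "turn": 0.118}, {"fingers": 1.0, "tx": 0, "ty": 0, "tz": 0, "turn": 0.118}, {"fingers": 1.0, "tx": 0, "ty": 0, "tz": 0, "turn": 0.118}, {"fingers": 1.0, "tx": 0, "ty": 0, "tz": 0, "turn": 0.118}, {"fingers": 1.0, "tx": 0, "ty": 0, "tz": 0, "turn": 0.118}, {"fingers": 1.0, "tx": 0, "ty": 0, "tz": 0, "turn": 0.118}])

```text
clock: 2.53
ee_pos: [0.4715, -0.0406, 0.2151]
ee_rot: [[-0.155, 0.988, 0.001], [0.988, 0.155, 0.001], [0.001, 0.001, -1.0]]
wrist_force: [0.1, -0.1, -0.7]
grip_width: 0.0881
grasp_force: 0.0
```

Emit:
apply_moves(commands=[{"fingers": 1.0, "tx": 0, "ty": 0, "tz": 0, "turn": 0.118}, {"fingers": 1.0, "tx": 0, "ty": 0, "tz": 0, "turn": 0.118}, {"fingers": 1.0, "tx": 0, "ty": 0, "tz": 0, "turn": 0.118}, {"fingers": 1.0, "tx": 0, "ty": 0, "tz": 0, "turn": 0.118}, {"fingers": 1.0, "tx": 0, "ty": 0, "tz": 0, "turn": 0.118}, {"fingers": 1.0, "tx": 0, "ty": 0, "tz": 0, "turn": 0.118}, {"fingers": 1.0, "tx": 0, "ty": 0, "tz": 0, "turn": 0.118}, {"fingers": 1.0, "tx": 0, "ty": 0, "tz": 0, "turn": 0.118}])

```text
clock: 3.2
ee_pos: [0.4716, -0.0404, 0.2149]
ee_rot: [[0.709, 0.705, 0.0], [0.705, -0.709, 0.002], [0.002, -0.001, -1.0]]
wrist_force: [0.3, -0.2, -0.5]
grip_width: 0.0884
grasp_force: 0.0
```

Run:
```python
from h import *
p,d,c=snap("w3")
print(env.state()["q"].round(2))
nut("w3",.508,-.073,.028,tol=.004)
nut("w3",.583,.043,.06)
nut("w3",.434,.026,.018,R=.04)
W=fcloud(d,c).reshape(-1,3); T=np.load("top0.npz"); V=cloud(T["d"],optics.camera_info("top")).reshape(-1,3)
for w in(W,V):
    q=w[(w[:,2]>.065)&(w[:,2]<.2)&(w[:,1]<-.06)&(w[:,1]>-.3)&(w[:,0]>.3)&(w[:,0]<.5)]
    if len(q): print(len(q),np.percentile(q,[.5,99.5],axis=0).round(3), "max x+y",np.percentile((q[:,0]+q[:,1]),99.5)/2**.5)
```

```text
t 3.2 pos [ 0.4716 -0.0404  0.2149] yaw_y -45.19 w 0.0884 F [ 0.3 -0.2 -0.5] q7 [-0.22 -0.46]
[-0.22  0.56  0.33  2.05 -0.32  0.58 -0.46]
nut [506.7 -75.7] flat-y ang 16.0 widths [np.float64(44.0), np.float64(55.3), np.float64(55.1)] z 27.5
nut [583.   40.9] flat-y ang 26.0 widths [np.float64(55.4), np.float64(55.7), np.float64(55.8)] z 59.4
nut [434.7  25. ] flat-y ang -4.1 widths [np.float64(54.8), np.float64(55.9), np.float64(55.0)] z 17.5
4206 [[ 0.327 -0.194  0.066]
 [ 0.476 -0.116  0.142]] max x+y 0.24157499983653813
1825 [[ 0.301 -0.212  0.066]
 [ 0.474 -0.114  0.145]] max x+y 0.2404899417309812
```

View pics/w3.png

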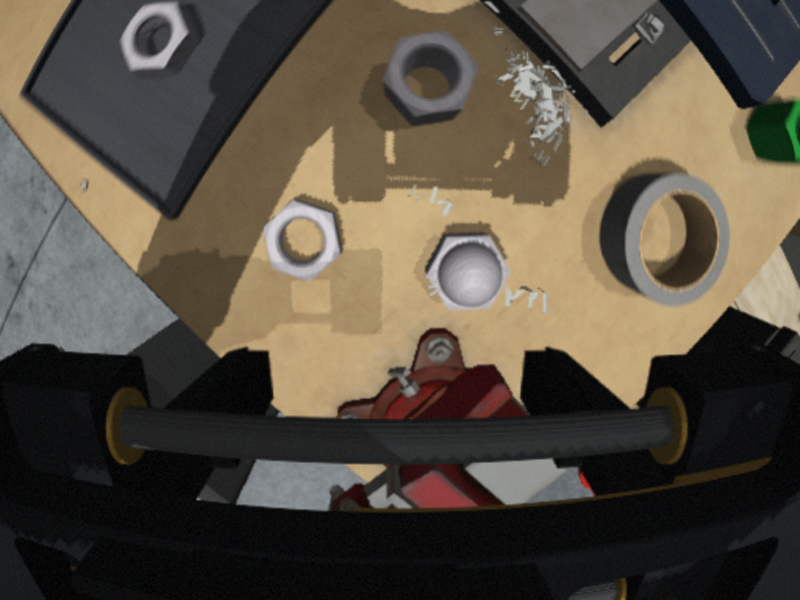

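The view shows the tall nut (430,75), the thin nut (303,240), the cap nut (467,272), with the vise at (450,400) below it and the green decoy at (775,130). I move above the cap nut and turn to its 166° flats, which clear the vise.

Emit:
apply_moves(commands=[{"fingers": 1.0, "tx": 0, "ty": 25, "tz": 22, "turn": 0}, {"fingers": 1.0, "tx": 0, "ty": 25, "tz": 22, "turn": 0}, {"fingers": 1.0, "tx": 0, "ty": 0, "tz": 0, "turn": -0.109}, {"fingers": 1.0, "tx": 0, "ty": 0, "tz": 0, "turn": -0.109}, {"fingers": 1.0, "tx": 0, "ty": 0, "tz": 0, "turn": -0.109}, {"fingers": 1.0, "tx": 0, "ty": 0, "tz": 0, "turn": -0.109}, {"fingers": 1.0, "tx": 0, "ty": 0, "tz": 0, "turn": -0.109}, {"fingers": 1.0, "tx": 0, "ty": 0, "tz": 0, "turn": 0}])

```text
clock: 3.92
ee_pos: [0.5071, -0.0766, 0.171]
ee_rot: [[0.232, 0.973, 0.001], [0.973, -0.232, 0.002], [0.002, 0.0, -1.0]]
wrist_force: [-0.8, 0.1, -0.7]
grip_width: 0.0883
grasp_force: 0.0
```

```bash
cat >> h.py <<'E'
def dome(n,x,y,z0=.036):
    f=np.load(n+".npz");c=pickle.load(open(n+".pkl","rb"));W=fcloud(f["d"],c)
    q=W[(W[...,2]>z0)&(np.hypot(W[...,0]-x,W[...,1]-y)<.026)&(W[...,2]<.07)]
    A=np.c_[2*q,np.ones(len(q))]; s=np.linalg.lstsq(A,(q**2).sum(1),rcond=None)[0]; print("dome",(s[:3]*1000).round(1),"R",round(float(np.sqrt(s[3]+s[:3]@s[:3]))*1000,1),len(q)); return s[:2]
def delta(x,y,z,yaw=None):
    s=env.state();R=np.array(s["ee_rot"]);v=R.T@(np.array([x,y,z])-s["ee_pos"])
    cur=np.degrees(np.arctan2(R[1,1],R[0,1])); tr=None if yaw is None else -((yaw-cur+90)%180-90)
    print("tool mm",(v*1000).round(1),"turn",None if tr is None else round(float(np.radians(tr)),4))
E
python3 - <<'E'
from h import *
p,d,c=snap("w4")
x,t=nut("w4",.507,-.0757,.028); dome("w4",.507,-.0757); delta(x[0],x[1],.006,np.degrees(t)+150)
E
```

```text
t 3.92 pos [ 0.5071 -0.0766  0.171 ] yaw_y -13.42 w 0.0883 F [-0.8  0.1 -0.7] q7 [-0.01 -0.02]
nut [507.6 -79.7] flat-y ang 18.4 widths [np.float64(55.0), np.float64(55.0), np.float64(55.1)] z 27.6
dome [507.5 -80.2  31.6] R 23.2 1681
tool mm [ -3.    1.3 164.9] turn -0.0373
```

Run:
```python
from h import *
dome("w3",.507,-.078)
for n in("w3","w4"):
    f=np.load(n+".npz");c=pickle.load(open(n+".pkl","rb"));w=fcloud(f["d"],c)[f["d"]>0].reshape(-1,3)
    q=w[(w[:,2]>.06)&(w[:,2]<.16)&(w[:,1]<-.09)&(w[:,1]>-.25)&(w[:,0]>.35)&(w[:,0]<.5)]
    k=q[:,0]*.2+q[:,1]*.98; i=np.argsort(k)[-len(k)//200:][:6]; print(n,len(q),"max",np.percentile(k,99.5),q[i].round(3).tolist())
print("cap", .5076*.2-.0797*.98)
```

```text
dome [507.6 -80.2  31.4] R 23.4 1269
w3 4002 max -0.03427661537945672 [[0.465, -0.13, 0.089], [0.471, -0.131, 0.084], [0.471, -0.131, 0.082], [0.466, -0.13, 0.088], [0.474, -0.132, 0.082], [0.47, -0.131, 0.083]]
w4 4058 max -0.03393116227870912 [[0.473, -0.131, 0.068], [0.472, -0.131, 0.076], [0.47, -0.131, 0.083], [0.474, -0.131, 0.084], [0.472, -0.131, 0.085], [0.472, -0.131, 0.087]]
cap 0.023414000000000018
```

Emit:
apply_moves(commands=[{"fingers": 1.0, "tx": -3, "ty": 1, "tz": 10, "turn": -0.037}, {"fingers": 1.0, "tx": 0, "ty": 0, "tz": 35, "turn": 0}, {"fingers": 1.0, "tx": 0, "ty": 0, "tz": 35, "turn": 0}, {"fingers": 1.0, "tx": 0, "ty": 0, "tz": 35, "turn": 0}, {"fingers": 1.0, "tx": 0, "ty": 0, "tz": 30, "turn": 0}, {"fingers": 1.0, "tx": 0, "ty": 0, "tz": 20, "turn": 0}, {"fingers": 1.0, "tx": 0, "ty": 0, "tz": 0, "turn": 0}])

```text
clock: 4.55
ee_pos: [0.5059, -0.0805, 0.0027]
ee_rot: [[0.204, 0.979, -0.004], [0.979, -0.204, 0.001], [0.0, -0.004, -1.0]]
wrist_force: [-0.2, 0.1, -0.2]
grip_width: 0.0876
grasp_force: 0.0
```

Emit:
apply_moves(commands=[{"fingers": 0.5, "tx": 0, "ty": 0, "tz": 0, "turn": 0}, {"fingers": 0.5, "tx": 0, "ty": 0, "tz": 0, "turn": 0}, {"fingers": 0.5, "tx": 0, "ty": 0, "tz": 0, "turn": 0}, {"fingers": 0.5, "tx": 0, "ty": 0, "tz": 0, "turn": 0}, {"fingers": 0.5, "tx": 0, "ty": 0, "tz": 0, "turn": 0}, {"fingers": 0.5, "tx": 0, "ty": 0, "tz": 0, "turn": 0}, {"fingers": 0.5, "tx": 0, "ty": 0, "tz": 0, "turn": 0}], grip_force=30)

```text
clock: 5.13
ee_pos: [0.5078, -0.0817, 0.0067]
ee_rot: [[0.204, 0.979, 0.002], [0.979, -0.204, -0.0], [0.0, 0.002, -1.0]]
wrist_force: [-0.6, -0.2, 7.5]
grip_width: 0.0545
grasp_force: 30.0
```

Run:
```python
from h import *
p,d,c=snap("w5"); print(env.state()["grasp_force"])
W=fcloud(d,c); m=(W[...,2]>.03)&(np.hypot(W[...,0]-.507,W[...,1]+.08)<.04)&(W[...,2]<.07);print(m.sum())
```

```text
t 5.13 pos [ 0.5078 -0.0817  0.0067] yaw_y -11.75 w 0.0545 F [-0.6 -0.2  7.5] q7 [0.05 0.03]
29.995879721827805
8308
```

View pics/w5.png

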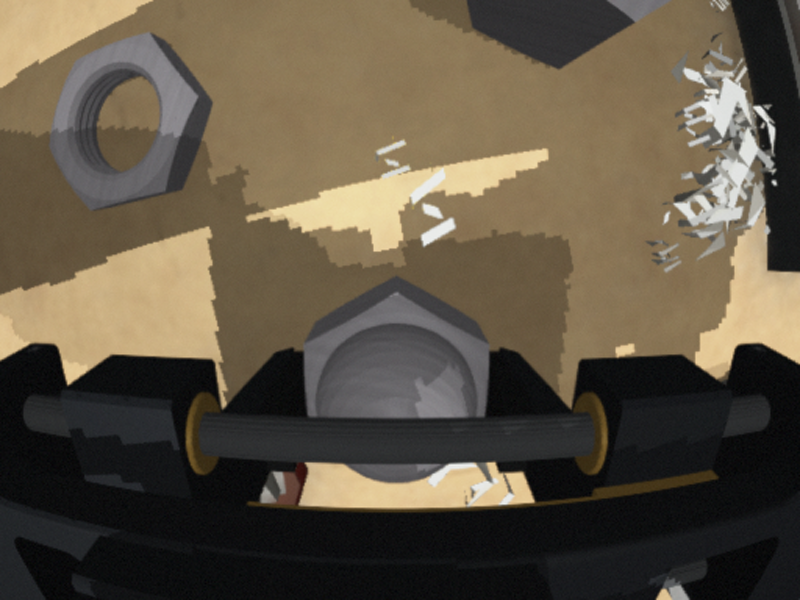

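The cap nut is held between the pads at (397,390), with the thin nut at (130,120). I lift it and carry it toward the tray, stopping where the plain nut is in view.

Emit:
apply_moves(commands=[{"fingers": 0.5, "tx": 0, "ty": 0, "tz": -35, "turn": 0}, {"fingers": 0.5, "tx": 0, "ty": 0, "tz": -38, "turn": 0}, {"fingers": 0.5, "tx": 33, "ty": -15, "tz": -10, "turn": 0}, {"fingers": 0.5, "tx": 33, "ty": -15, "tz": -10, "turn": 0}, {"fingers": 0.5, "tx": 33, "ty": -15, "tz": -10, "turn": 0}, {"fingers": 0.5, "tx": 33, "ty": -15, "tz": -10, "turn": 0}, {"fingers": 0.5, "tx": 33, "ty": -15, "tz": -10, "turn": 0}, {"fingers": 0.5, "tx": 33, "ty": -15, "tz": -10, "turn": 0}])

```text
clock: 5.85
ee_pos: [0.4578, 0.132, 0.139]
ee_rot: [[0.204, 0.979, -0.002], [0.979, -0.204, -0.0], [-0.0, -0.002, -1.0]]
wrist_force: [0.6, 0.4, -4.2]
grip_width: 0.0548
grasp_force: 30.0
```

Emit:
apply_moves(commands=[{"fingers": 0.5, "tx": 0, "ty": 0, "tz": 0, "turn": 0.085}, {"fingers": 0.5, "tx": 0, "ty": 0, "tz": 0, "turn": 0.085}, {"fingers": 0.5, "tx": 0, "ty": 0, "tz": 0, "turn": 0}, {"fingers": 0.5, "tx": 0, "ty": 0, "tz": 0, "turn": 0}, {"fingers": 0.5, "tx": 0, "ty": 0, "tz": 0, "turn": 0}])

```text
clock: 6.27
ee_pos: [0.4589, 0.1298, 0.1385]
ee_rot: [[0.365, 0.931, -0.001], [0.931, -0.365, -0.0], [-0.001, -0.001, -1.0]]
wrist_force: [0.6, 0.6, -4.7]
grip_width: 0.0548
grasp_force: 30.0
```

Run:
```python
from h import *
p,d,c=snap("w6")
x,t=nut("w6",.4706,.2304,.033)
s=env.state();e=np.array(s["ee_pos"]);zb=e[2]-.0067
g=dome("w6",e[0],e[1],z0=zb+.036) if 0 else None
W=fcloud(d,c);R=np.array(s["ee_rot"]);T=(W-e)@R   # tool frame
q=T[(np.hypot(T[...,0],T[...,1])<.026)&(T[...,2]<-.031)&(T[...,2]>-.06)]
A=np.c_[2*q,np.ones(len(q))]; b=np.linalg.lstsq(A,(q**2).sum(1),rcond=None)[0]; print("dome in tool",(b[:3]*1000).round(2),np.sqrt(b[3]+b[:3]@b[:3]),len(q))
# hex top face z≈-(28-6.7)mm tool: hull
tz=-.0213
m=(abs(T[...,2]-tz)<.003)&(np.hypot(T[...,0],T[...,1])<.036)
h=T[m]; print("hex face pts",m.sum(),"tool x max/min",h[:,0].max(),h[:,0].min(),"y",h[:,1].max(),h[:,1].min())
```

```text
t 6.27 pos [0.4589 0.1298 0.1385] yaw_y -21.42 w 0.0548 F [ 0.6  0.6 -4.7] q7 [-0.5  -0.38]
nut [470.9 229.9] flat-y ang 8.5 widths [np.float64(55.3), np.float64(54.0), np.float64(55.0)] z 32.5
dome in tool [  1.42  -0.62 -24.96] 0.023083700471824366 4858
hex face pts 2785 tool x max/min 0.03281406488261863 -0.006667616766381891 y 0.03504568448080356 -0.0351273525716116
```

View pics/w6.png

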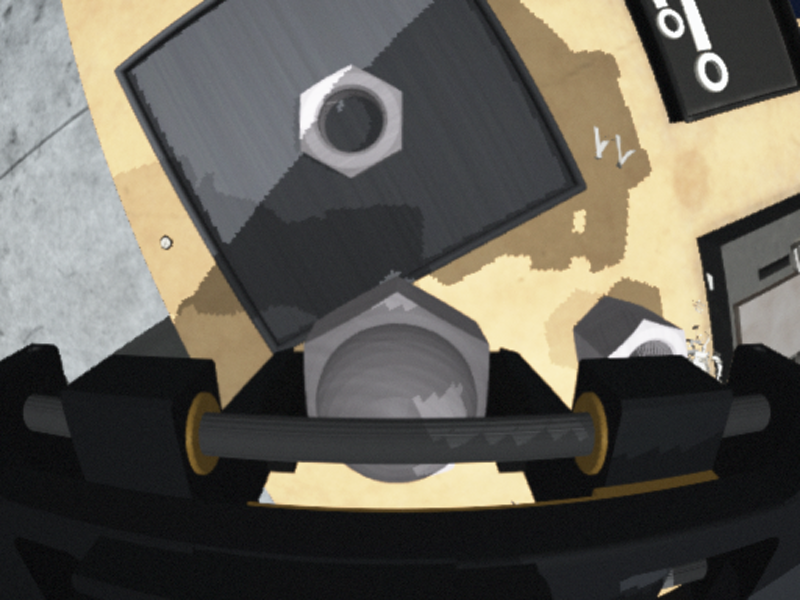

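Emit:
apply_moves(commands=[{"fingers": 0.5, "tx": 36, "ty": -13, "tz": 0, "turn": 0.001}, {"fingers": 0.5, "tx": 36, "ty": -13, "tz": 0, "turn": 0}, {"fingers": 0.5, "tx": 36, "ty": -13, "tz": 0, "turn": 0}, {"fingers": 0.5, "tx": 37, "ty": -14, "tz": 0, "turn": 0}, {"fingers": 0.5, "tx": 0, "ty": 0, "tz": 35, "turn": 0}, {"fingers": 0.5, "tx": 0, "ty": 0, "tz": 35, "turn": 0}, {"fingers": 0.5, "tx": 0, "ty": 0, "tz": 0, "turn": 0}, {"fingers": 0.5, "tx": 0, "ty": 0, "tz": 0, "turn": 0}])

```text
clock: 6.98
ee_pos: [0.4618, 0.283, 0.0674]
ee_rot: [[0.368, 0.93, -0.005], [0.93, -0.368, -0.003], [-0.004, -0.003, -1.0]]
wrist_force: [-0.1, -0.5, -4.8]
grip_width: 0.0546
grasp_force: 30.0
```

Emit:
apply_moves(commands=[{"fingers": 0.5, "tx": 0, "ty": 0, "tz": 0, "turn": 0}, {"fingers": 0.5, "tx": 0, "ty": 0, "tz": 0, "turn": 0}, {"fingers": 0.5, "tx": 0, "ty": 0, "tz": 0, "turn": 0}, {"fingers": 0.5, "tx": 0, "ty": 0, "tz": 0, "turn": 0}])

```text
clock: 7.32
ee_pos: [0.4642, 0.285, 0.0703]
ee_rot: [[0.368, 0.93, 0.002], [0.93, -0.368, 0.002], [0.002, 0.002, -1.0]]
wrist_force: [-0.1, 0.6, -5.0]
grip_width: 0.0547
grasp_force: 30.0
```

Run:
```python
from h import *
p,d,c=snap("w7"); delta(.4626,.2838,.0107,158.5)
```

```text
t 7.32 pos [0.4642 0.285  0.0703] yaw_y -21.57 w 0.0547 F [-0.1  0.6 -5. ] q7 [-0.76 -0.57]
tool mm [-1.7 -0.8 59.3] turn -0.0011
```

Emit:
apply_moves(commands=[{"fingers": 0.5, "tx": 0, "ty": 0, "tz": 25, "turn": 0}, {"fingers": 0.5, "tx": 0, "ty": 0, "tz": 20, "turn": 0}, {"fingers": 0.5, "tx": 0, "ty": 0, "tz": 0, "turn": 0}, {"fingers": 0.5, "tx": 0, "ty": 0, "tz": 0, "turn": 0}, {"fingers": 0.5, "tx": 0, "ty": 0, "tz": 0, "turn": 0}, {"fingers": 0.5, "tx": 0, "ty": 0, "tz": 0, "turn": 0}, {"fingers": 0.5, "tx": 0, "ty": 0, "tz": 0, "turn": 0}])

```text
clock: 7.95
ee_pos: [0.4639, 0.2853, 0.0249]
ee_rot: [[0.367, 0.93, 0.002], [0.93, -0.367, 0.001], [0.002, 0.001, -1.0]]
wrist_force: [-1.0, 0.0, -5.5]
grip_width: 0.0547
grasp_force: 30.0
```

Emit:
apply_moves(commands=[{"fingers": 0.5, "tx": 0, "ty": 0, "tz": 0, "turn": 0}])

```text
clock: 8.03
ee_pos: [0.4637, 0.2851, 0.0246]
ee_rot: [[0.367, 0.93, 0.001], [0.93, -0.367, 0.001], [0.001, 0.001, -1.0]]
wrist_force: [-0.5, 0.2, -4.9]
grip_width: 0.0548
grasp_force: 30.0
```

Emit:
apply_moves(commands=[{"fingers": 0.5, "tx": 0, "ty": 0, "tz": 0, "turn": 0}])

```text
clock: 8.12
ee_pos: [0.4635, 0.2851, 0.0243]
ee_rot: [[0.367, 0.93, 0.001], [0.93, -0.367, 0.001], [0.001, 0.001, -1.0]]
wrist_force: [0.2, 0.2, -4.8]
grip_width: 0.0547
grasp_force: 30.0
```

Emit:
apply_moves(commands=[{"fingers": 0.5, "tx": 0, "ty": 0, "tz": 0, "turn": 0}])

```text
clock: 8.2
ee_pos: [0.4633, 0.285, 0.0241]
ee_rot: [[0.367, 0.93, 0.0], [0.93, -0.367, 0.0], [0.001, 0.0, -1.0]]
wrist_force: [-0.4, 0.1, -5.6]
grip_width: 0.0544
grasp_force: 30.0
```

Emit:
apply_moves(commands=[{"fingers": 0.5, "tx": -1, "ty": 0, "tz": 6, "turn": 0}, {"fingers": 0.5, "tx": 0, "ty": 0, "tz": 0, "turn": 0}, {"fingers": 0.5, "tx": 0, "ty": 0, "tz": 0, "turn": 0}, {"fingers": 0.5, "tx": 0, "ty": 0, "tz": 0, "turn": 0}, {"fingers": 0.5, "tx": 0, "ty": 0, "tz": 0, "turn": 0}, {"fingers": 0.5, "tx": 0, "ty": 0, "tz": 0, "turn": 0}, {"fingers": 0.5, "tx": 0, "ty": 0, "tz": 0, "turn": 0}, {"fingers": 0.5, "tx": 0, "ty": 0, "tz": 0, "turn": 0}])

```text
clock: 8.87
ee_pos: [0.4628, 0.284, 0.0178]
ee_rot: [[0.367, 0.93, 0.0], [0.93, -0.367, 0.0], [0.0, 0.0, -1.0]]
wrist_force: [0.5, 1.0, -4.8]
grip_width: 0.0547
grasp_force: 30.0
```

Emit:
apply_moves(commands=[{"fingers": 0.5, "tx": 0, "ty": 0, "tz": 0, "turn": 0}, {"fingers": 0.5, "tx": 0, "ty": 0, "tz": 0, "turn": 0}, {"fingers": 0.5, "tx": 0, "ty": 0, "tz": 0, "turn": 0}, {"fingers": 0.5, "tx": 0, "ty": 0, "tz": 0, "turn": 0}, {"fingers": 0.5, "tx": 0, "ty": 0, "tz": 0, "turn": 0}, {"fingers": 0.5, "tx": 0, "ty": 0, "tz": 0, "turn": 0}, {"fingers": 0.5, "tx": 0, "ty": 0, "tz": 0, "turn": 0}])

```text
clock: 9.45
ee_pos: [0.4628, 0.2839, 0.0177]
ee_rot: [[0.367, 0.93, 0.0], [0.93, -0.367, 0.0], [0.0, 0.0, -1.0]]
wrist_force: [0.6, 0.3, -5.3]
grip_width: 0.0545
grasp_force: 30.0
```

Run:
```python
from h import *
p,d,c=snap("w8"); delta(.4626,.2838,.0107,158.5)
```

```text
t 9.45 pos [0.4628 0.2839 0.0177] yaw_y -21.55 w 0.0545 F [ 0.6  0.3 -5.3] q7 [-0.72 -0.55]
tool mm [-0.2 -0.2  7. ] turn -0.0007
```

View pics/w8.png

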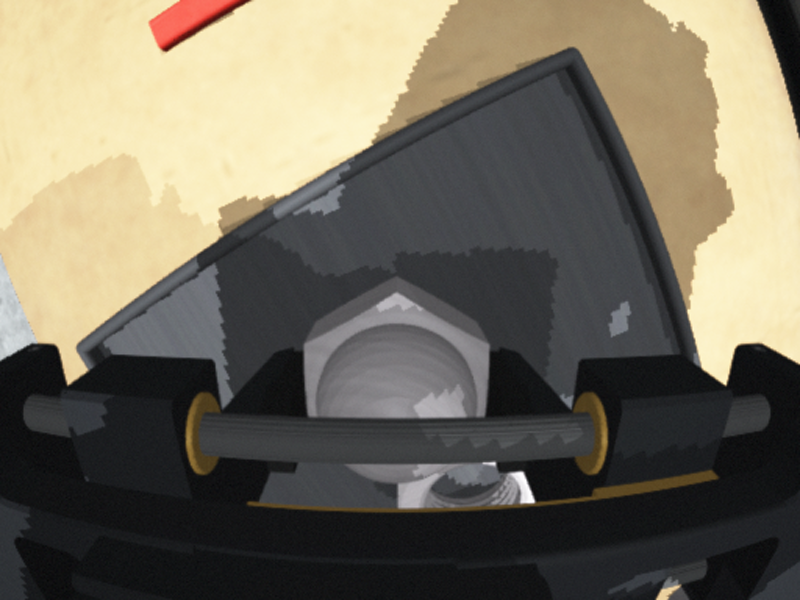

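The cap nut is held over the tray floor beside the plain nut (465,490). I lower it, release and back off.

Emit:
apply_moves(commands=[{"fingers": 0.5, "tx": 0, "ty": 0, "tz": 4, "turn": 0}, {"fingers": 0.5, "tx": 0, "ty": 0, "tz": 3, "turn": 0}, {"fingers": 0.5, "tx": 0, "ty": 0, "tz": 0.5, "turn": 0}, {"fingers": 0.5, "tx": 0, "ty": 0, "tz": 0, "turn": 0}, {"fingers": 0.5, "tx": 0, "ty": 0, "tz": 0, "turn": 0}, {"fingers": 0.5, "tx": 0, "ty": 0, "tz": 0, "turn": 0}, {"fingers": 0.5, "tx": 0, "ty": 0, "tz": 0, "turn": 0}, {"fingers": 0.5, "tx": 0, "ty": 0, "tz": 0, "turn": 0}])

```text
clock: 10.17
ee_pos: [0.4629, 0.284, 0.0106]
ee_rot: [[0.367, 0.93, 0.0], [0.93, -0.367, 0.0], [0.0, 0.0, -1.0]]
wrist_force: [-1.7, -1.1, 4.9]
grip_width: 0.0546
grasp_force: 30.0
```

Emit:
apply_moves(commands=[{"fingers": 0.72, "tx": 0, "ty": 0, "tz": 0, "turn": 0}, {"fingers": 0.72, "tx": 0, "ty": 0, "tz": 0, "turn": 0}, {"fingers": 0.72, "tx": 0, "ty": 0, "tz": 0, "turn": 0}, {"fingers": 0.72, "tx": 0, "ty": 0, "tz": 0, "turn": 0}, {"fingers": 0.72, "tx": 0, "ty": 0, "tz": -20, "turn": 0}, {"fingers": 0.72, "tx": 0, "ty": 0, "tz": -35, "turn": 0}, {"fingers": 0.72, "tx": 0, "ty": 0, "tz": -35, "turn": 0}, {"fingers": 1.0, "tx": 0, "ty": 0, "tz": -30, "turn": 0}])

```text
clock: 10.83
ee_pos: [0.4629, 0.2838, 0.1318]
ee_rot: [[0.367, 0.93, 0.0], [0.93, -0.367, 0.0], [0.0, 0.0, -1.0]]
wrist_force: [-0.0, 0.8, -0.3]
grip_width: 0.068
grasp_force: 0.0
```

Emit:
apply_moves(commands=[{"fingers": 1.0, "tx": -32, "ty": 17, "tz": -18, "turn": 0}, {"fingers": 1.0, "tx": -32, "ty": 17, "tz": -18, "turn": 0}, {"fingers": 1.0, "tx": -32, "ty": 17, "tz": -18, "turn": 0}, {"fingers": 1.0, "tx": -32, "ty": 17, "tz": -18, "turn": 0}, {"fingers": 1.0, "tx": 0, "ty": 0, "tz": 0, "turn": 0.106}, {"fingers": 1.0, "tx": 0, "ty": 0, "tz": 0, "turn": 0.106}, {"fingers": 1.0, "tx": 0, "ty": 0, "tz": 0, "turn": 0.106}, {"fingers": 1.0, "tx": 0, "ty": 0, "tz": 0, "turn": 0.106}])

```text
clock: 11.5
ee_pos: [0.4792, 0.1395, 0.2024]
ee_rot: [[0.722, 0.692, 0.0], [0.692, -0.722, 0.0], [0.001, -0.0, -1.0]]
wrist_force: [-0.2, -0.2, -0.2]
grip_width: 0.0878
grasp_force: 0.0
```

Emit:
apply_moves(commands=[{"fingers": 1.0, "tx": 0, "ty": 0, "tz": 0, "turn": 0.106}, {"fingers": 1.0, "tx": 0, "ty": 0, "tz": 0, "turn": 0.106}, {"fingers": 1.0, "tx": 0, "ty": 0, "tz": 0, "turn": 0.106}, {"fingers": 1.0, "tx": 0, "ty": 0, "tz": 0, "turn": 0}, {"fingers": 1.0, "tx": 0, "ty": 0, "tz": 0, "turn": 0}, {"fingers": 1.0, "tx": 0, "ty": 0, "tz": 0, "turn": 0}])

```text
clock: 12.0
ee_pos: [0.479, 0.1399, 0.2022]
ee_rot: [[0.898, 0.44, -0.0], [0.44, -0.898, 0.0], [-0.0, -0.0, -1.0]]
wrist_force: [-0.2, -0.3, -0.3]
grip_width: 0.0881
grasp_force: 0.0
```

Run:
```python
from h import *
p,d,c=snap("w9"); print(env.state()["q"].round(2))
nut("w9",.471,.230,.033,R=.038); nut("w9",.4626,.285,.032,R=.038);dome("w9",.4626,.285,z0=.041); nut("w9",.583,.041,.06)
nut("w2",.471,.230,.033,R=.038)
W=fcloud(d,c)[d>0].reshape(-1,3)
for a,b in((.02,.06),(.06,.1),(.1,.15),(.15,.25),(.25,.5)):
    q=W[(W[:,2]>a)&(W[:,2]<b)&(W[:,0]>.6)&(W[:,1]>-.12)&(W[:,1]<.14)&(np.hypot(W[:,0]-.583,W[:,1]-.041)>.045)]
    if len(q): print(a,b,len(q),q.min(0).round(3),q.max(0).round(3))
```

```text
t 12.0 pos [0.479  0.1399 0.2022] yaw_y -63.9 w 0.0881 F [-0.2 -0.3 -0.3] q7 [-0.7  -0.92]
[-0.7   0.65  0.53  2.   -0.54  0.64 -0.92]
nut [470.9 233.8] flat-y ang 8.3 widths [np.float64(64.3), np.float64(59.0), np.float64(58.4)] z 32.5
nut [464.1 280.4] flat-y ang 5.8 widths [np.float64(65.2), np.float64(57.7), np.float64(57.9)] z 32.0
dome [462.8 285.3  35.9] R 23.1 1200
nut [583.3  41.9] flat-y ang 25.3 widths [np.float64(55.8), np.float64(55.1), np.float64(55.8)] z 59.3
nut [470.6 230.4] flat-y ang 8.5 widths [np.float64(55.1), np.float64(55.5), np.float64(55.0)] z 32.4
0.02 0.06 7528 [ 0.672 -0.075  0.02 ] [0.799 0.083 0.045]
0.15 0.25 2777 [0.657 0.019 0.182] [0.703 0.087 0.202]
```

View pics/w9.png

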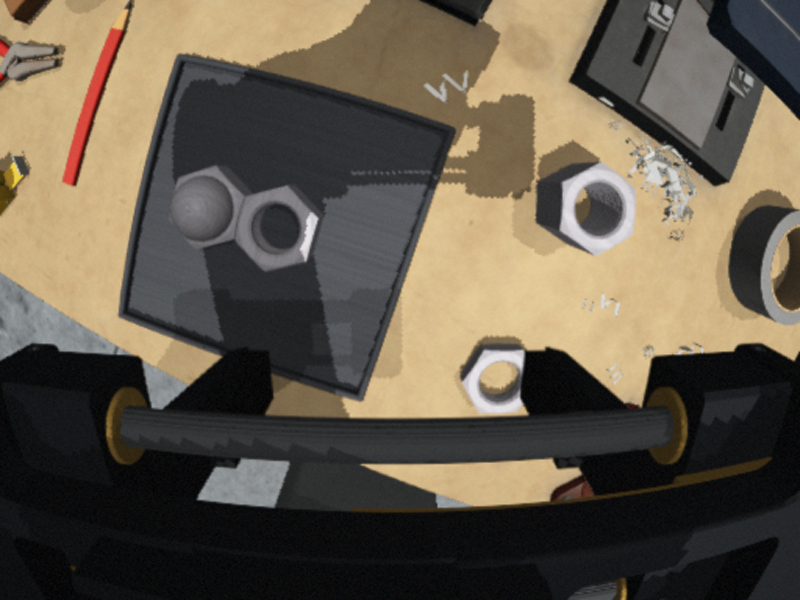

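The picture shows the cap nut (205,210) flat against the plain nut (278,228). The tall nut is at (597,210), the thin nut at (498,378), and the drill press is upper right at (760,60). I check the press table clearance before reaching for the tall nut.

Run:
```python
from h import *
P=[]
for n in("w2","w3","w4","w5","w6","w9"):
    f=np.load(n+".npz");c=pickle.load(open(n+".pkl","rb"));w=fcloud(f["d"],c);P.append(w[f["d"]>0].reshape(-1,3))
f=np.load("top0.npz");P.append(cloud(f["d"],optics.camera_info("top"))[f["d"]>0].reshape(-1,3))
f=np.load("scene0.npz");P.append(cloud(f["d"],optics.camera_info("scene"))[f["d"]>0].reshape(-1,3))
for name,W in zip(["wrist","top","scene"],[np.vstack(P[:-2]),P[-2],P[-1]]):
  for a,b in((.07,.15),(.15,.25),(.25,.4),(.4,.5)):
    r=[]
    for y in np.arange(-.11,.13,.03):
        q=W[(W[:,2]>a)&(W[:,2]<b)&(abs(W[:,1]-y)<.015)&(W[:,0]>.52)&(W[:,0]<.9)]
        r.append("%.3f(%d)"%(np.percentile(q[:,0],1),len(q)) if len(q)>5 else "-")
    print(name,a,b," ".join(r))
```

```text
wrist 0.07 0.15 0.540(2196) 0.528(13707) 0.520(8188) - - - - -
wrist 0.15 0.25 0.547(294) 0.548(4115) 0.523(5346) 0.657(1668) 0.657(1559) 0.657(1213) 0.520(1963) 0.520(1729)
wrist 0.25 0.4 0.521(2253) 0.521(13083) 0.520(13587) - - - 0.521(1045) 0.520(7219)
wrist 0.4 0.5 - - - - - - - -
top 0.07 0.15 - - - - - - - -
top 0.15 0.25 - 0.661(79) 0.659(248) 0.659(251) 0.659(250) 0.660(413) 0.660(576) 0.664(123)
top 0.25 0.4 0.592(12) 0.607(9) - 0.674(12) 0.674(17) 0.674(63) 0.687(18) -
top 0.4 0.5 0.592(153) 0.608(84) 0.660(38) 0.656(46) 0.652(55) 0.660(93) 0.661(60) 0.678(168)
scene 0.07 0.15 0.855(20) 0.847(80) 0.847(8) 0.812(23) - - - -
scene 0.15 0.25 - 0.659(263) 0.658(428) 0.659(565) 0.658(452) 0.658(261) 0.659(269) 0.673(54)
scene 0.25 0.4 0.592(140) 0.711(69) 0.677(325) 0.674(460) 0.674(360) 0.673(140) - -
scene 0.4 0.5 0.590(165) 0.662(584) 0.661(948) 0.656(380) 0.652(343) 0.659(232) 0.659(48) -
```

Emit:
apply_moves(commands=[{"fingers": 1.0, "tx": 0, "ty": 0, "tz": 0, "turn": -0.123}, {"fingers": 1.0, "tx": 0, "ty": 0, "tz": 0, "turn": -0.123}, {"fingers": 1.0, "tx": 0, "ty": 0, "tz": 0, "turn": -0.123}, {"fingers": 1.0, "tx": 0, "ty": 0, "tz": 0, "turn": -0.123}, {"fingers": 1.0, "tx": 0, "ty": 0, "tz": 0, "turn": -0.123}, {"fingers": 1.0, "tx": 0, "ty": 0, "tz": 0, "turn": -0.123}, {"fingers": 1.0, "tx": 0, "ty": 0, "tz": 0, "turn": -0.123}, {"fingers": 1.0, "tx": 0, "ty": 0, "tz": 0, "turn": -0.123}])

```text
clock: 12.72
ee_pos: [0.4792, 0.1398, 0.2024]
ee_rot: [[0.126, 0.992, 0.0], [0.992, -0.126, 0.0], [0.0, 0.0, -1.0]]
wrist_force: [0.7, 0.1, 0.4]
grip_width: 0.0878
grasp_force: 0.0
```

Emit:
apply_moves(commands=[{"fingers": 1.0, "tx": 0, "ty": 0, "tz": 0, "turn": -0.123}, {"fingers": 1.0, "tx": 0, "ty": 0, "tz": 0, "turn": -0.123}, {"fingers": 1.0, "tx": 0, "ty": 0, "tz": 0, "turn": -0.123}, {"fingers": 1.0, "tx": 0, "ty": 0, "tz": 0, "turn": -0.123}, {"fingers": 1.0, "tx": 0, "ty": 0, "tz": 0, "turn": -0.123}, {"fingers": 1.0, "tx": 0, "ty": 0, "tz": 0, "turn": -0.123}, {"fingers": 1.0, "tx": 0, "ty": 0, "tz": 0, "turn": -0.123}, {"fingers": 1.0, "tx": 0, "ty": 0, "tz": 0, "turn": -0.123}])

```text
clock: 13.38
ee_pos: [0.4793, 0.1397, 0.2024]
ee_rot: [[-0.756, 0.654, 0.001], [0.654, 0.756, 0.0], [-0.0, 0.001, -1.0]]
wrist_force: [0.0, 0.2, 0.1]
grip_width: 0.0882
grasp_force: 0.0
```

Emit:
apply_moves(commands=[{"fingers": 1.0, "tx": 0, "ty": 0, "tz": 0, "turn": -0.123}, {"fingers": 1.0, "tx": 0, "ty": 0, "tz": 0, "turn": -0.123}, {"fingers": 1.0, "tx": 0, "ty": 0, "tz": 0, "turn": -0.123}, {"fingers": 1.0, "tx": 0, "ty": 0, "tz": 0, "turn": -0.123}, {"fingers": 1.0, "tx": 0, "ty": 0, "tz": 0, "turn": -0.123}, {"fingers": 1.0, "tx": 0, "ty": 0, "tz": 0, "turn": -0.123}, {"fingers": 1.0, "tx": 0, "ty": 0, "tz": 0, "turn": -0.123}, {"fingers": 1.0, "tx": 0, "ty": 0, "tz": 0, "turn": -0.123}])

```text
clock: 14.05
ee_pos: [0.4793, 0.1396, 0.2024]
ee_rot: [[-0.964, -0.267, 0.001], [-0.267, 0.964, 0.0], [-0.001, -0.0, -1.0]]
wrist_force: [0.7, 0.2, 0.3]
grip_width: 0.0882
grasp_force: 0.0
```

Emit:
apply_moves(commands=[{"fingers": 1.0, "tx": 0, "ty": 0, "tz": 0, "turn": -0.123}, {"fingers": 1.0, "tx": 0, "ty": 0, "tz": 0, "turn": 0}, {"fingers": 1.0, "tx": 0, "ty": 0, "tz": 0, "turn": 0}, {"fingers": 1.0, "tx": 0, "ty": 0, "tz": 0, "turn": 0}])

```text
clock: 14.38
ee_pos: [0.4792, 0.1397, 0.2023]
ee_rot: [[-0.927, -0.374, 0.0], [-0.374, 0.927, 0.0], [-0.0, 0.0, -1.0]]
wrist_force: [0.2, 0.1, 0.4]
grip_width: 0.0883
grasp_force: 0.0
```

Run:
```python
from h import *
p,d,c=snap("w10"); print(env.state()["q"].round(2))
nut("w10",.471,.230,.033,R=.038); dome("w10",.4626,.285,z0=.041); nut("w10",.435,.026,.018,R=.04);nut("w10",.583,.0415,.06)
delta(.5781,.0393,.19,113); delta(.5781,.0393,.014,113)
```

```text
t 14.38 pos [0.4792 0.1397 0.2023] yaw_y 111.96 w 0.0883 F [0.2 0.1 0.4] q7 [-0.14  1.2 ]
[-0.14  0.6  -0.38  1.97  0.36  0.63  1.2 ]
nut [469.4 233. ] flat-y ang 7.6 widths [np.float64(64.4), np.float64(59.8), np.float64(58.3)] z 32.4
dome [462.6 285.2  35.9] R 23.0 1025
nut [434.1  25.4] flat-y ang -3.8 widths [np.float64(55.6), np.float64(55.9), np.float64(55.5)] z 17.4
nut [575.6  33. ] flat-y ang 25.0 widths [np.float64(52.4), np.float64(51.0), np.float64(26.3)] z 59.3
tool mm [ -54.1 -130.2   12.3] turn -0.0175
tool mm [ -54.1 -130.2  188.3] turn -0.0175
```

Emit:
apply_moves(commands=[{"fingers": 1.0, "tx": 0, "ty": 0, "tz": 35, "turn": -0.017}, {"fingers": 1.0, "tx": 0, "ty": 0, "tz": 35, "turn": 0}, {"fingers": 1.0, "tx": 0, "ty": 0, "tz": 35, "turn": 0}, {"fingers": 1.0, "tx": -14, "ty": -32, "tz": 0, "turn": 0}, {"fingers": 1.0, "tx": -14, "ty": -33, "tz": 0, "turn": 0}, {"fingers": 1.0, "tx": -13, "ty": -33, "tz": 0, "turn": 0}, {"fingers": 1.0, "tx": -13, "ty": -32, "tz": 0, "turn": 0}, {"fingers": 1.0, "tx": 0, "ty": 0, "tz": 0, "turn": 0}])

```text
clock: 15.1
ee_pos: [0.5851, 0.0334, 0.097]
ee_rot: [[-0.924, -0.381, 0.005], [-0.381, 0.924, -0.005], [-0.003, -0.007, -1.0]]
wrist_force: [1.3, -0.4, -1.2]
grip_width: 0.0882
grasp_force: 0.0
```

Emit:
apply_moves(commands=[{"fingers": 1.0, "tx": 0, "ty": 0, "tz": 0, "turn": 0}, {"fingers": 1.0, "tx": 0, "ty": 0, "tz": 0, "turn": 0}, {"fingers": 1.0, "tx": 0, "ty": 0, "tz": 0, "turn": 0}, {"fingers": 1.0, "tx": 0, "ty": 0, "tz": 0, "turn": 0}, {"fingers": 1.0, "tx": 0, "ty": 0, "tz": 0, "turn": 0}, {"fingers": 1.0, "tx": 0, "ty": 0, "tz": 0, "turn": 0}])

```text
clock: 15.6
ee_pos: [0.5794, 0.0424, 0.0973]
ee_rot: [[-0.919, -0.394, -0.0], [-0.394, 0.919, 0.0], [0.0, 0.0, -1.0]]
wrist_force: [-0.7, 0.4, -1.1]
grip_width: 0.0877
grasp_force: 0.0
```

Run:
```python
from h import *
p,d,c=snap("w11")
nut("w11",.583,.0415,.06)
delta(.5781,.0393,.014,113)
```

```text
t 15.6 pos [0.5794 0.0424 0.0973] yaw_y 113.19 w 0.0877 F [-0.7  0.4 -1.1] q7 [0.05 1.36]
nut [583.3  40.7] flat-y ang 25.4 widths [np.float64(54.8), np.float64(55.6), np.float64(55.4)] z 59.5
tool mm [ 2.4 -2.1 83.3] turn 0.0029
```

View pics/w11.png

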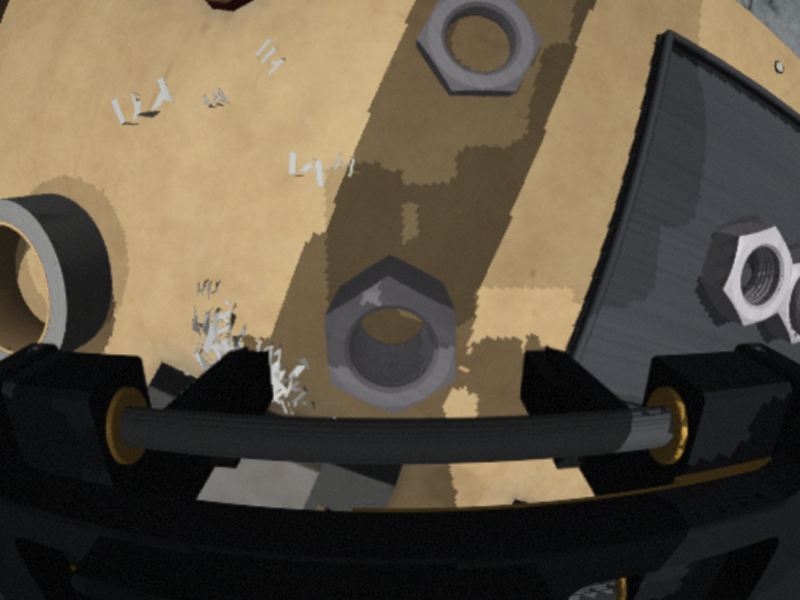

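The tall nut sits between the open fingers at (390,350), with the thin nut at (480,45) and the roll at the left clear. I descend, grip, and drag it toward the robot away from the press.

Emit:
apply_moves(commands=[{"fingers": 1.0, "tx": 2, "ty": -2, "tz": 20, "turn": 0}, {"fingers": 1.0, "tx": 0, "ty": 0, "tz": 20, "turn": 0}, {"fingers": 1.0, "tx": 0, "ty": 0, "tz": 20, "turn": 0}, {"fingers": 1.0, "tx": 0, "ty": 0, "tz": 13, "turn": 0}, {"fingers": 1.0, "tx": 0, "ty": 0, "tz": 9, "turn": 0}, {"fingers": 1.0, "tx": 0, "ty": 0, "tz": 0, "turn": 0}])

```text
clock: 16.15
ee_pos: [0.5777, 0.039, 0.0137]
ee_rot: [[-0.92, -0.393, -0.003], [-0.393, 0.92, -0.0], [0.003, 0.001, -1.0]]
wrist_force: [0.4, 0.7, -0.4]
grip_width: 0.0881
grasp_force: 0.0
```

Emit:
apply_moves(commands=[{"fingers": 0.5, "tx": 0, "ty": 0, "tz": 0, "turn": 0}, {"fingers": 0.5, "tx": 0, "ty": 0, "tz": 0, "turn": 0}, {"fingers": 0.5, "tx": 0, "ty": 0, "tz": 0, "turn": 0}, {"fingers": 0.5, "tx": 0, "ty": 0, "tz": 0, "turn": 0}, {"fingers": 0.5, "tx": 0, "ty": 0, "tz": 0, "turn": 0}, {"fingers": 0.5, "tx": 0, "ty": 0, "tz": 0, "turn": 0}, {"fingers": 0.5, "tx": 0, "ty": 0, "tz": 0, "turn": 0}])

```text
clock: 16.73
ee_pos: [0.579, 0.0392, 0.0158]
ee_rot: [[-0.92, -0.393, 0.001], [-0.393, 0.92, 0.0], [-0.001, 0.0, -1.0]]
wrist_force: [-0.8, 0.5, 5.4]
grip_width: 0.055
grasp_force: 29.9
```

Emit:
apply_moves(commands=[{"fingers": 0.5, "tx": 0, "ty": 0, "tz": -10, "turn": 0}, {"fingers": 0.5, "tx": 20, "ty": 0, "tz": -15, "turn": 0}, {"fingers": 0.5, "tx": 20, "ty": 0, "tz": -25, "turn": 0}, {"fingers": 0.5, "tx": 20, "ty": 0, "tz": -30, "turn": 0}, {"fingers": 0.5, "tx": 0, "ty": 30, "tz": -25, "turn": 0}, {"fingers": 0.5, "tx": 0, "ty": 30, "tz": 0, "turn": 0.085}, {"fingers": 0.5, "tx": 0, "ty": 0, "tz": 0, "turn": 0.085}, {"fingers": 0.5, "tx": 0, "ty": 0, "tz": 0, "turn": 0.085}])

```text
clock: 17.4
ee_pos: [0.4986, 0.0729, 0.1208]
ee_rot: [[-0.989, -0.148, -0.001], [-0.148, 0.989, 0.001], [0.001, 0.002, -1.0]]
wrist_force: [0.2, -1.2, -6.8]
grip_width: 0.0548
grasp_force: 29.9
```

Emit:
apply_moves(commands=[{"fingers": 0.5, "tx": 0, "ty": 0, "tz": 0, "turn": 0}, {"fingers": 0.5, "tx": 0, "ty": 0, "tz": 0, "turn": 0}, {"fingers": 0.5, "tx": 0, "ty": 0, "tz": 0, "turn": 0}, {"fingers": 0.5, "tx": 0, "ty": 0, "tz": 0, "turn": 0}, {"fingers": 0.5, "tx": 0, "ty": 0, "tz": 0, "turn": 0}, {"fingers": 0.5, "tx": 0, "ty": 0, "tz": 0, "turn": 0}, {"fingers": 0.5, "tx": 0, "ty": 0, "tz": 0, "turn": 0}])

```text
clock: 17.98
ee_pos: [0.5, 0.0703, 0.1201]
ee_rot: [[-0.989, -0.148, -0.0], [-0.148, 0.989, 0.0], [0.0, 0.0, -1.0]]
wrist_force: [0.6, -0.6, -6.6]
grip_width: 0.055
grasp_force: 29.9
```

```bash
cat >> h.py <<'E'
def held(n,h):
    """held nut's top face, h above TCP -> centre in tool mm"""
    s=env.state();e=np.array(s["ee_pos"]);R=np.array(s["ee_rot"])
    x,t=nut(n,e[0],e[1],e[2]+h,tol=.004,R=.042); v=R.T[:2,:2]@(x-e[:2]); print("held in tool mm",(v*1000).round(2)); return v
E
python3 - <<'E'
from h import *
p,d,c=snap("w12"); v=held("w12",.0442)
f=np.load("w12.npz")
E
```

```text
t 17.98 pos [0.5    0.0703 0.1201] yaw_y 98.49 w 0.055 F [ 0.6 -0.6 -6.6] q7 [-0.08  1.08]
nut [484.4  68. ] flat-y ang -21.5 widths [np.float64(70.9), np.float64(70.9), np.float64(17.9)] z 163.7
held in tool mm [15.74 -0.03]
```

View pics/w12.png

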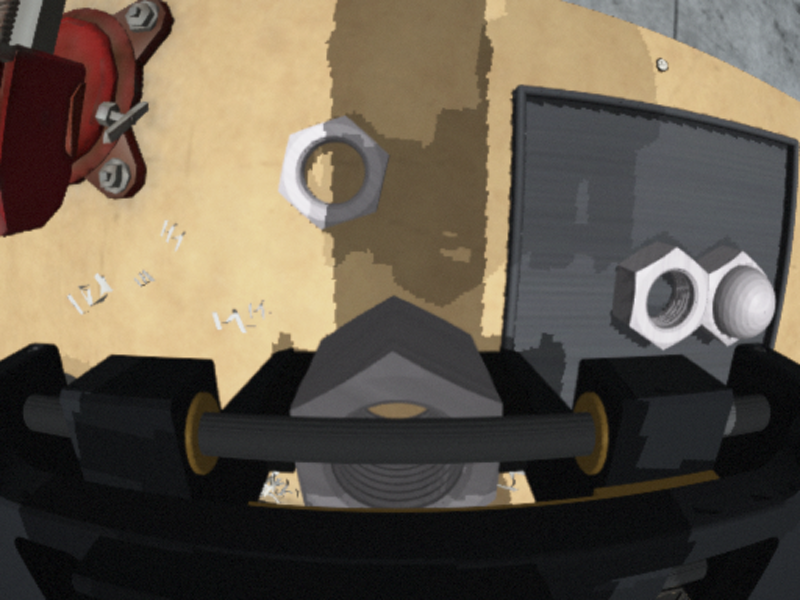

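The tall nut is held at (393,420). The plain nut (670,300) and cap nut (740,297) stand together in the tray, and the thin nut is at (335,172). I compute the held nut's offset from its front corner.

Run:
```python
from h import *
s=env.state();e=np.array(s["ee_pos"]);R=np.array(s["ee_rot"])
f=np.load("w12.npz");c=pickle.load(open("w12.pkl","rb"));T=(fcloud(f["d"],c)-e)@R
m=(abs(T[...,2]+.0442)<.0015)&(np.hypot(T[...,0],T[...,1])<.045)
q=T[m]; print("z",np.median(q[:,2]))
for y in (-.02,-.012,.0,.012,.02):
    k=q[abs(q[:,1]-y)<.0008]; print(y, k[:,0].max().round(4) if len(k) else None, "-> ctr x",(k[:,0].max()-(31.75-abs(y)*1000/np.sqrt(3))/1000).round(4) if len(k) else None)
print("ray corner tool",((ray_plane([393/1.5625,352/1.5625],c,e[2]+.0442,True)-e)@R*1000).round(1))
# plain, separated from cap
W=fcloud(f["d"],c); uy=np.array([-.148,.989]); k=(W[...,:2]-[.4708,.2302])@uy
d2=np.where(k<.0274,f["d"],0); np.savez("w12p.npz",p=f["p"],d=d2); pickle.dump(c,open("w12p.pkl","wb")); nut("w12p",.4708,.2302,.033,R=.038); dome("w12",.4627,.2852,.041)
```

```text
z -0.04377567664924566
-0.02 0.0156 -> ctr x -0.0046
-0.012 0.0212 -> ctr x -0.0036
0.0 0.0251 -> ctr x -0.0066
0.012 0.0193 -> ctr x -0.0056
0.02 0.0154 -> ctr x -0.0048
ray corner tool [[ 27.1  -1.8 -44.2]]
nut [470.5 228.5] flat-y ang 8.4 widths [np.float64(56.5), np.float64(55.0), np.float64(56.4)] z 32.5
dome [462.8 285.1  36.1] R 22.9 1201
```

Emit:
apply_moves(commands=[{"fingers": 0.5, "tx": -7.6, "ty": 38, "tz": 0, "turn": 0}, {"fingers": 0.5, "tx": -7.6, "ty": 38, "tz": 0, "turn": 0}, {"fingers": 0.5, "tx": -7.6, "ty": 38, "tz": 0, "turn": 0}, {"fingers": 0.5, "tx": -7.6, "ty": 38, "tz": 0, "turn": 0}, {"fingers": 0.5, "tx": -7.6, "ty": 38, "tz": 0, "turn": 0}, {"fingers": 0.5, "tx": 0, "ty": 0, "tz": 15, "turn": 0}, {"fingers": 0.5, "tx": 0, "ty": 0, "tz": 15, "turn": 0}, {"fingers": 0.5, "tx": 0, "ty": 0, "tz": 10, "turn": 0}])

```text
clock: 18.7
ee_pos: [0.5085, 0.2644, 0.0789]
ee_rot: [[-0.989, -0.15, -0.002], [-0.15, 0.989, -0.001], [0.002, -0.001, -1.0]]
wrist_force: [-0.4, -0.8, -7.3]
grip_width: 0.0551
grasp_force: 29.9
```

Emit:
apply_moves(commands=[{"fingers": 0.5, "tx": 0, "ty": 0, "tz": 0, "turn": 0}, {"fingers": 0.5, "tx": 0, "ty": 0, "tz": 0, "turn": 0}, {"fingers": 0.5, "tx": 0, "ty": 0, "tz": 0, "turn": 0}, {"fingers": 0.5, "tx": 0, "ty": 0, "tz": 0, "turn": 0}, {"fingers": 0.5, "tx": 0, "ty": 0, "tz": 0, "turn": 0}, {"fingers": 0.5, "tx": 0, "ty": 0, "tz": 0, "turn": 0}, {"fingers": 0.5, "tx": 0, "ty": 0, "tz": 0, "turn": 0}, {"fingers": 0.5, "tx": 0, "ty": 0, "tz": 0, "turn": 0}])

```text
clock: 19.37
ee_pos: [0.5096, 0.2641, 0.0805]
ee_rot: [[-0.989, -0.148, 0.0], [-0.148, 0.989, 0.0], [-0.0, 0.0, -1.0]]
wrist_force: [-0.6, -0.9, -6.9]
grip_width: 0.055
grasp_force: 29.9
```

Emit:
apply_moves(commands=[{"fingers": 0.5, "tx": 0, "ty": 0, "tz": 0, "turn": 0}, {"fingers": 0.5, "tx": 0, "ty": 0, "tz": 0, "turn": 0}, {"fingers": 0.5, "tx": 0, "ty": 0, "tz": 0, "turn": 0}, {"fingers": 0.5, "tx": 0, "ty": 0, "tz": 0, "turn": 0}, {"fingers": 0.5, "tx": 0, "ty": 0, "tz": 0, "turn": 0}, {"fingers": 0.5, "tx": 0, "ty": 0, "tz": 0, "turn": 0}, {"fingers": 0.5, "tx": 0, "ty": 0, "tz": 0, "turn": 0}, {"fingers": 0.5, "tx": 0, "ty": 0, "tz": 0, "turn": 0}])

```text
clock: 20.03
ee_pos: [0.5095, 0.264, 0.0802]
ee_rot: [[-0.989, -0.148, 0.0], [-0.148, 0.989, 0.0], [-0.0, 0.0, -1.0]]
wrist_force: [0.3, 0.3, -6.5]
grip_width: 0.055
grasp_force: 29.9
```

Run:
```python
from h import *
p,d,c=snap("w13"); delta(.5097,.2641,.0198,98.5)
W=fcloud(d,c); uy=np.array([-.148,.989]); k=(W[...,:2]-[.4708,.2302])@uy
np.savez("w13p.npz",p=p,d=np.where(k<.0274,d,0)); pickle.dump(c,open("w13p.pkl","wb")); nut("w13p",.4708,.2302,.033,R=.038)
np.savez("w13c.npz",p=p,d=np.where(k>.0280,d,0)); pickle.dump(c,open("w13c.pkl","wb")); nut("w13c",.4627,.2852,.032,R=.038); dome("w13",.4627,.2852,.041)
```

```text
t 20.03 pos [0.5095 0.264  0.0802] yaw_y 98.49 w 0.055 F [ 0.3  0.3 -6.5] q7 [-0.44  0.84]
tool mm [-0.2  0.  60.4] turn -0.0001
nut [470.9 230.1] flat-y ang 8.0 widths [np.float64(55.0), np.float64(55.0), np.float64(54.8)] z 32.5
nut [462.7 285.3] flat-y ang 8.6 widths [np.float64(54.5), np.float64(54.9), np.float64(54.8)] z 31.5
dome [462.8 285.3  35.7] R 23.1 3910
```

View pics/w13.png

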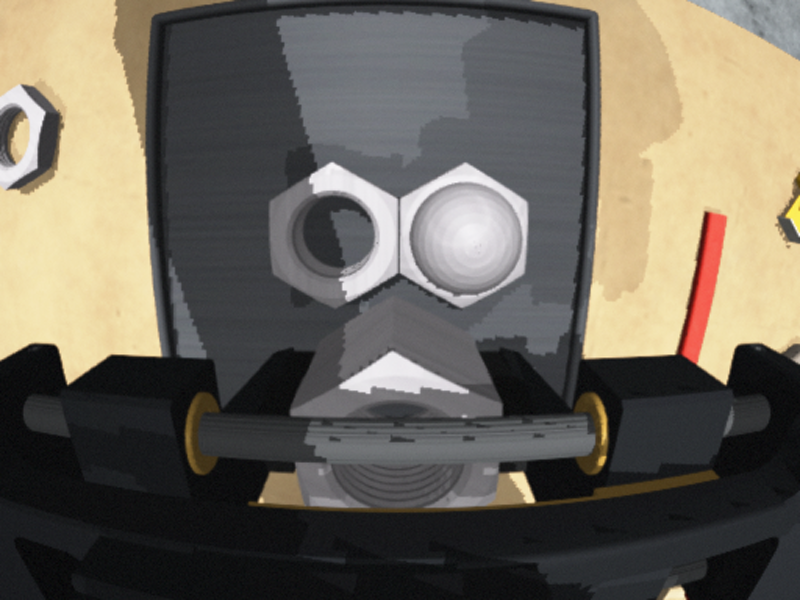

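Plain nut (333,233) and cap nut (465,233) are neatly flat to flat, with the tall nut's corner (393,300) aimed at the hollow (398,278). The apex sits slightly left, so I check whether the held nut is twisted.

Run:
```python
from h import *
s=env.state();e=np.array(s["ee_pos"]);R=np.array(s["ee_rot"])
for n in("w13",):
    f=np.load(n+".npz");c=pickle.load(open(n+".pkl","rb"));T=(fcloud(f["d"],c)-e)@R
    m=((abs(T[...,2]+.0442)<.002)&(np.hypot(T[...,0],T[...,1])<.045)).astype(np.uint8)
    pts=[]
    for u in range(187,321):
        v=np.nonzero(m[150:300,u])[0]
        if len(v): pts.append([u,150+v[0]-.5])
    q=((ray_plane(np.array(pts),c,e[2]+.0442,True)-e)@R)[:,:2]*1000
    for a,b in((-25,-5),(3,24)):
        k=q[(q[:,1]>a)&(q[:,1]<b)]; vx,vy,x0,y0=cv2.fitLine(k.astype(np.float32),cv2.DIST_HUBER,0,.01,.01).ravel(); nn=np.array([-vy,vx]); nn*=np.sign(nn[0]); print("edge normal angle in tool",np.degrees(np.arctan2(nn[1],nn[0])).round(2),"dist",(nn@[x0,y0]).round(2),len(k));
```

```text
edge normal angle in tool -32.48 dist 24.07 51
edge normal angle in tool 28.15 dist 23.06 53
```

The held nut is twisted about 2.2° in the pads. I set it on the tray floor 10 mm behind the nest, then regrip it centred and square.

Emit:
apply_moves(commands=[{"fingers": 0.5, "tx": -10, "ty": 0, "tz": 10, "turn": 0}, {"fingers": 0.5, "tx": 0, "ty": 0, "tz": 20, "turn": 0}, {"fingers": 0.5, "tx": 0, "ty": 0, "tz": 15, "turn": 0}, {"fingers": 0.5, "tx": 0, "ty": 0, "tz": 8, "turn": 0}, {"fingers": 0.5, "tx": 0, "ty": 0, "tz": 4, "turn": 0}, {"fingers": 0.5, "tx": 0, "ty": 0, "tz": 3, "turn": 0}, {"fingers": 0.5, "tx": 0, "ty": 0, "tz": 0, "turn": 0}, {"fingers": 0.5, "tx": 0, "ty": 0, "tz": 0, "turn": 0}])

```text
clock: 20.75
ee_pos: [0.5199, 0.2659, 0.0209]
ee_rot: [[-0.989, -0.148, 0.001], [-0.148, 0.989, 0.001], [-0.001, 0.001, -1.0]]
wrist_force: [1.0, -0.7, -7.2]
grip_width: 0.0547
grasp_force: 29.9
```

Emit:
apply_moves(commands=[{"fingers": 0.5, "tx": 0, "ty": 0, "tz": 0, "turn": 0}, {"fingers": 0.8, "tx": 0, "ty": 0, "tz": 0, "turn": 0}, {"fingers": 0.8, "tx": 0, "ty": 0, "tz": 0, "turn": 0}, {"fingers": 0.8, "tx": 0, "ty": 0, "tz": 0, "turn": 0}, {"fingers": 0.8, "tx": 0, "ty": 0, "tz": 0, "turn": 0}, {"fingers": 0.8, "tx": 0, "ty": 0, "tz": 0, "turn": 0}])

```text
clock: 21.25
ee_pos: [0.5198, 0.2658, 0.0207]
ee_rot: [[-0.989, -0.148, 0.001], [-0.148, 0.989, 0.001], [-0.001, 0.0, -1.0]]
wrist_force: [0.3, -0.6, -0.1]
grip_width: 0.0706
grasp_force: 0.0
```

```bash
cat >> h.py <<'E'
def front(n,h):
    """held/between-fingers nut: front edges of its top face h above TCP, in tool frame"""
    s=env.state();e=np.array(s["ee_pos"]);R=np.array(s["ee_rot"]);f=np.load(n+".npz");c=pickle.load(open(n+".pkl","rb"));T=(fcloud(f["d"],c)-e)@R
    m=((abs(T[...,2]+h)<.002)&(np.hypot(T[...,0],T[...,1])<.045)).astype(np.uint8); pts=[]
    for u in range(187,321):
        v=np.nonzero(m[130:300,u])[0]
        if len(v): pts.append([u,130+v[0]-.5])
    q=((ray_plane(np.array(pts),c,e[2]+h,True)-e)@R)[:,:2]*1000; N=[];D=[]; a0=[]
    for a,b in((-25,-5),(3,24)):
        k=q[(q[:,1]>a)&(q[:,1]<b)]; vx,vy,x0,y0=cv2.fitLine(k.astype(np.float32),cv2.DIST_HUBER,0,.01,.01).ravel(); nn=np.array([-vy,vx]); nn*=np.sign(nn[0]); N.append(nn);D.append(nn@[x0,y0]-27.5);a0.append(np.degrees(np.arctan2(nn[1],nn[0])))
    print("edge normals",np.round(a0,2),"nut turned in tool deg",round(float(np.mean(a0)),2),"centre tool mm",np.linalg.solve(N,D).round(2))
E
python3 - <<'E'
from h import *
p,d,c=snap("w14"); front("w14",.0442)
E
```

```text
t 21.25 pos [0.5198 0.2658 0.0207] yaw_y 98.49 w 0.0706 F [ 0.3 -0.6 -0.1] q7 [-0.46  0.82]
edge normals [-32.86  31.14] nut turned in tool deg -0.86 centre tool mm [-4.86 -0.64]
```

Run:
```python
from h import *
front("w14",.0433); front("w14",.0428); front("w13",.0442+.0)
f=np.load("w14.npz");cv2.imwrite("pics/w14c.png",cv2.resize(f["p"][150:330,160:350,::-1],None,fx=3,fy=3,interpolation=cv2.INTER_CUBIC))
```

```text
edge normals [-32.2   28.23] nut turned in tool deg -1.98 centre tool mm [-4.64 -0.64]
edge normals [-32.49  27.89] nut turned in tool deg -2.3 centre tool mm [-4.62 -0.63]
edge normals [82.72 27.99] nut turned in tool deg 55.36 centre tool mm [ 26.69 -41.72]
```

View pics/w14c.png

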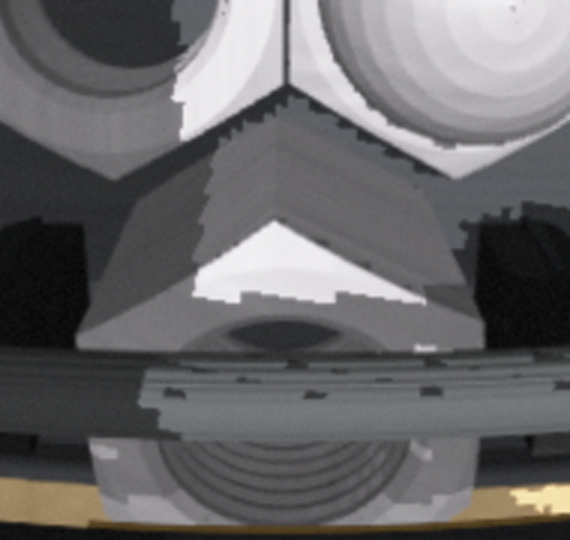

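The crop shows the tall nut's corner (275,120) just behind the hollow apex (287,90), still turned about 2°. I turn the tool to match, centre and regrip.

Emit:
apply_moves(commands=[{"fingers": 0.8, "tx": -4.6, "ty": -0.2, "tz": 3, "turn": -0.037}, {"fingers": 0.8, "tx": 0, "ty": 0, "tz": 0, "turn": 0}, {"fingers": 0.8, "tx": 0, "ty": 0, "tz": 0, "turn": 0}, {"fingers": 0.8, "tx": 0, "ty": 0, "tz": 0, "turn": 0}, {"fingers": 0.5, "tx": 0, "ty": 0, "tz": 0, "turn": 0}, {"fingers": 0.5, "tx": 0, "ty": 0, "tz": 0, "turn": 0}, {"fingers": 0.5, "tx": 0, "ty": 0, "tz": 0, "turn": 0}, {"fingers": 0.5, "tx": 0, "ty": 0, "tz": 0, "turn": 0}])

```text
clock: 21.97
ee_pos: [0.5239, 0.2663, 0.0173]
ee_rot: [[-0.983, -0.184, 0.0], [-0.184, 0.983, 0.0], [-0.0, 0.0, -1.0]]
wrist_force: [-0.2, 0.1, -0.2]
grip_width: 0.0548
grasp_force: 30.0
```

Emit:
apply_moves(commands=[{"fingers": 0.5, "tx": 0, "ty": 0, "tz": 0, "turn": 0}, {"fingers": 0.5, "tx": 0, "ty": 0, "tz": 0, "turn": 0}, {"fingers": 0.5, "tx": 0, "ty": 0, "tz": -2, "turn": 0}, {"fingers": 0.5, "tx": 0, "ty": 0, "tz": 0, "turn": 0.038}, {"fingers": 0.5, "tx": 0, "ty": 0, "tz": 0, "turn": 0}, {"fingers": 0.5, "tx": 0, "ty": 0, "tz": 0, "turn": 0}, {"fingers": 0.5, "tx": 0, "ty": 0, "tz": 0, "turn": 0}, {"fingers": 0.5, "tx": 0, "ty": 0, "tz": 0, "turn": 0}])

```text
clock: 22.63
ee_pos: [0.5238, 0.2658, 0.0189]
ee_rot: [[-0.989, -0.147, -0.001], [-0.147, 0.989, -0.0], [0.001, -0.0, -1.0]]
wrist_force: [0.1, 0.5, -6.7]
grip_width: 0.0547
grasp_force: 30.0
```

Run:
```python
from h import *
p,d,c=snap("w15"); [front("w15",.0642+.0015-env.state()["ee_pos"][2]+k) for k in(0,.001)]
delta(.5143,.2647,.018,98.4)
```

```text
t 22.63 pos [0.5238 0.2658 0.0189] yaw_y 98.44 w 0.0547 F [ 0.1  0.5 -6.7] q7 [-0.45  0.83]
edge normals [-29.52  29.85] nut turned in tool deg 0.17 centre tool mm [-0.46 -1.15]
edge normals [-30.41  32.11] nut turned in tool deg 0.85 centre tool mm [-0.69 -1.36]
tool mm [9.6 0.2 1. ] turn 0.0007
```

Emit:
apply_moves(commands=[{"fingers": 0.5, "tx": 4, "ty": 0, "tz": 0, "turn": 0}, {"fingers": 0.5, "tx": 3, "ty": 0, "tz": 0, "turn": 0}, {"fingers": 0.5, "tx": 2, "ty": 0, "tz": 0, "turn": 0}, {"fingers": 0.5, "tx": 1, "ty": 0, "tz": 0, "turn": 0}, {"fingers": 0.5, "tx": 0, "ty": 0, "tz": 0, "turn": 0}, {"fingers": 0.5, "tx": 0, "ty": 0, "tz": 0, "turn": 0}, {"fingers": 0.5, "tx": 0, "ty": 0, "tz": 0, "turn": 0}, {"fingers": 0.5, "tx": 0, "ty": 0, "tz": 0, "turn": 0}])

```text
clock: 23.35
ee_pos: [0.5143, 0.2646, 0.0193]
ee_rot: [[-0.989, -0.147, 0.0], [-0.147, 0.989, 0.0], [-0.0, 0.0, -1.0]]
wrist_force: [-0.0, -0.3, -7.2]
grip_width: 0.0549
grasp_force: 30.0
```

Emit:
apply_moves(commands=[{"fingers": 0.5, "tx": 0, "ty": 0, "tz": 0, "turn": 0}, {"fingers": 0.5, "tx": 0, "ty": 0, "tz": 0, "turn": 0}, {"fingers": 0.5, "tx": 0, "ty": 0, "tz": 0, "turn": 0}, {"fingers": 0.5, "tx": 0, "ty": 0, "tz": 0, "turn": 0}])

```text
clock: 23.68
ee_pos: [0.5141, 0.2645, 0.0192]
ee_rot: [[-0.989, -0.147, 0.0], [-0.147, 0.989, 0.0], [-0.0, 0.0, -1.0]]
wrist_force: [-0.3, -0.4, -8.0]
grip_width: 0.0544
grasp_force: 30.0
```

```bash
cat >> h.py <<'E'
def pair(n,x1=(.4709,.2301),x2=(.46275,.2853)):
    f=np.load(n+".npz");c=pickle.load(open(n+".pkl","rb"));W=fcloud(f["d"],c); uy=np.array([-.148,.989]); k=(W[...,:2]-x1)@uy
    for s,m,x,z in(("p",k<.0274,x1,.033),("c",k>.0280,x2,.032)):
        np.savez(n+s+".npz",p=f["p"],d=np.where(m,f["d"],0)); pickle.dump(c,open(n+s+".pkl","wb")); nut(n+s,*x,z,tol=.003,R=.036)
    dome(n,*x2,.041)
E
python3 - <<'E'
from h import *
p,d,c=snap("w16"); pair("w16"); delta(.5138,.2646,.017,98.4)
cv2.imwrite("pics/w16c.png",cv2.resize(p[100:290,140:380,::-1],None,fx=3,fy=3,interpolation=cv2.INTER_CUBIC))
E
```

```text
t 23.68 pos [0.5141 0.2645 0.0192] yaw_y 98.43 w 0.0544 F [-0.3 -0.4 -8. ] q7 [-0.46  0.82]
nut [471.7 230.2] flat-y ang 8.4 widths [np.float64(54.4), np.float64(56.0), np.float64(56.6)] z 32.5
nut [462.6 284.9] flat-y ang 8.3 widths [np.float64(54.4), np.float64(54.9), np.float64(54.3)] z 31.5
dome [462.9 285.3  35.7] R 23.2 8294
tool mm [0.3 0.1 2.2] turn 0.0006
```

View pics/w16c.png

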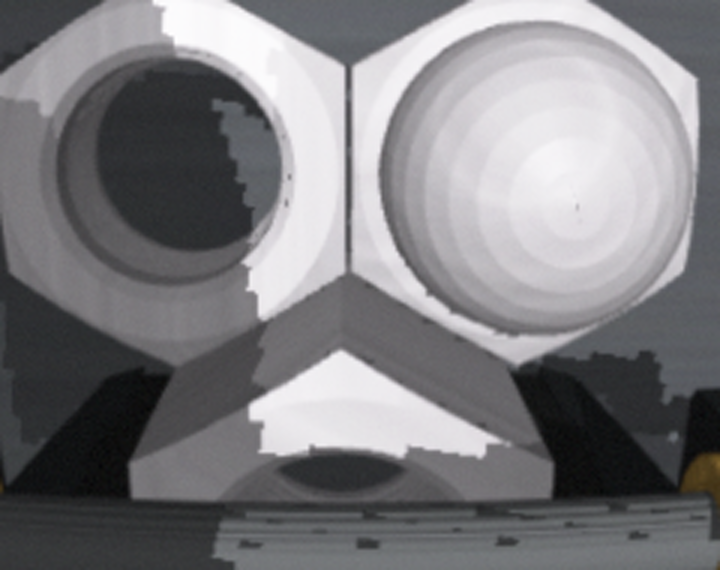

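The tall nut's corner (345,275) sits in the hollow with even, thin gaps, and the cap/plain joint (348,170) is a hairline. I lower it, release, and go to the thin nut.

Emit:
apply_moves(commands=[{"fingers": 0.5, "tx": 0.2, "ty": 0, "tz": 1, "turn": 0}, {"fingers": 0.5, "tx": 0, "ty": 0, "tz": 1, "turn": 0}, {"fingers": 0.5, "tx": 0, "ty": 0, "tz": 0, "turn": 0}, {"fingers": 0.5, "tx": 0, "ty": 0, "tz": 0, "turn": 0}, {"fingers": 0.5, "tx": 0, "ty": 0, "tz": 0, "turn": 0}, {"fingers": 0.5, "tx": 0, "ty": 0, "tz": 0, "turn": 0}, {"fingers": 0.72, "tx": 0, "ty": 0, "tz": 0, "turn": 0}, {"fingers": 0.72, "tx": 0, "ty": 0, "tz": 0, "turn": 0}])

```text
clock: 24.4
ee_pos: [0.5146, 0.265, 0.0178]
ee_rot: [[-0.989, -0.147, 0.002], [-0.147, 0.989, 0.001], [-0.002, 0.001, -1.0]]
wrist_force: [0.2, 0.3, 0.6]
grip_width: 0.0629
grasp_force: 0.0
```

Emit:
apply_moves(commands=[{"fingers": 0.72, "tx": 0, "ty": 0, "tz": 0, "turn": 0}, {"fingers": 0.72, "tx": 0, "ty": 0, "tz": 0, "turn": 0}, {"fingers": 0.72, "tx": 0, "ty": 0, "tz": -15, "turn": 0}, {"fingers": 0.72, "tx": 0, "ty": 0, "tz": -35, "turn": 0}, {"fingers": 0.72, "tx": 0, "ty": 0, "tz": -35, "turn": 0}, {"fingers": 1.0, "tx": 0, "ty": 0, "tz": -35, "turn": 0}, {"fingers": 1.0, "tx": 0, "ty": 0, "tz": -35, "turn": 0}])

```text
clock: 24.98
ee_pos: [0.5137, 0.2644, 0.174]
ee_rot: [[-0.989, -0.147, 0.0], [-0.147, 0.989, 0.0], [-0.0, 0.0, -1.0]]
wrist_force: [1.3, 0.8, -0.0]
grip_width: 0.0748
grasp_force: 0.0
```

Emit:
apply_moves(commands=[{"fingers": 1.0, "tx": 16, "ty": -32, "tz": 0, "turn": 0}, {"fingers": 1.0, "tx": 16, "ty": -32, "tz": 0, "turn": 0}, {"fingers": 1.0, "tx": 16, "ty": -32, "tz": 0, "turn": 0}, {"fingers": 1.0, "tx": 16, "ty": -32, "tz": 0, "turn": 0}, {"fingers": 1.0, "tx": 16, "ty": -32, "tz": 0, "turn": 0}, {"fingers": 1.0, "tx": 17, "ty": -32, "tz": 0, "turn": 0}, {"fingers": 1.0, "tx": 17, "ty": -32, "tz": 0, "turn": 0}])

```text
clock: 25.57
ee_pos: [0.4335, 0.0248, 0.1726]
ee_rot: [[-0.989, -0.147, 0.001], [-0.147, 0.989, 0.0], [-0.001, -0.0, -1.0]]
wrist_force: [1.6, 0.1, -0.7]
grip_width: 0.0879
grasp_force: 0.0
```

Emit:
apply_moves(commands=[{"fingers": 1.0, "tx": 0, "ty": 0, "tz": 0, "turn": -0.119}, {"fingers": 1.0, "tx": 0, "ty": 0, "tz": 0, "turn": -0.119}, {"fingers": 1.0, "tx": 0, "ty": 0, "tz": 0, "turn": -0.119}, {"fingers": 1.0, "tx": 0, "ty": 0, "tz": 0, "turn": -0.119}, {"fingers": 1.0, "tx": 0, "ty": 0, "tz": 0, "turn": -0.119}, {"fingers": 1.0, "tx": 0, "ty": 0, "tz": 0, "turn": -0.119}, {"fingers": 1.0, "tx": 0, "ty": 0, "tz": 0, "turn": -0.119}, {"fingers": 1.0, "tx": 0, "ty": 0, "tz": 0, "turn": 0}])

```text
clock: 26.23
ee_pos: [0.4342, 0.0261, 0.1724]
ee_rot: [[-0.555, -0.832, 0.001], [-0.832, 0.555, 0.0], [-0.001, -0.0, -1.0]]
wrist_force: [-0.6, 0.6, 0.0]
grip_width: 0.0882
grasp_force: 0.0
```

Emit:
apply_moves(commands=[{"fingers": 1.0, "tx": 0, "ty": 0, "tz": 0, "turn": 0}, {"fingers": 1.0, "tx": 0, "ty": 0, "tz": 0, "turn": 0}, {"fingers": 1.0, "tx": 0, "ty": 0, "tz": 0, "turn": 0}])

```text
clock: 26.48
ee_pos: [0.434, 0.0262, 0.1723]
ee_rot: [[-0.559, -0.829, 0.0], [-0.829, 0.559, -0.0], [-0.0, -0.0, -1.0]]
wrist_force: [0.2, 0.2, -0.2]
grip_width: 0.0882
grasp_force: 0.0
```

Run:
```python
from h import *
p,d,c=snap("w17"); x,t=nut("w17",.4342,.0255,.018,R=.04); delta(x[0],x[1],.003,np.degrees(t)+150); print(env.state()["q"].round(2))
```

```text
t 26.48 pos [0.434  0.0262 0.1723] yaw_y 146.05 w 0.0882 F [ 0.2  0.2 -0.2] q7 [0.17 1.7 ]
nut [433.9  24.6] flat-y ang -5.1 widths [np.float64(55.3), np.float64(54.8), np.float64(55.4)] z 17.5
tool mm [  1.4  -0.8 169.3] turn 0.0207
[ 0.17  0.61 -0.52  2.18  0.64  0.5   1.7 ]
```

Emit:
apply_moves(commands=[{"fingers": 1.0, "tx": 1, "ty": -0.8, "tz": 10, "turn": 0.01}, {"fingers": 1.0, "tx": 0, "ty": 0, "tz": 35, "turn": 0}, {"fingers": 1.0, "tx": 0, "ty": 0, "tz": 35, "turn": 0}, {"fingers": 1.0, "tx": 0, "ty": 0, "tz": 35, "turn": 0}, {"fingers": 1.0, "tx": 0, "ty": 0, "tz": 30, "turn": 0}, {"fingers": 1.0, "tx": 0, "ty": 0, "tz": 15, "turn": 0}, {"fingers": 1.0, "tx": 0, "ty": 0, "tz": 5, "turn": 0}, {"fingers": 1.0, "tx": 0, "ty": 0, "tz": 3, "turn": 0}])

```text
clock: 27.2
ee_pos: [0.4369, 0.024, 0.0308]
ee_rot: [[-0.564, -0.826, 0.001], [-0.826, 0.564, -0.006], [0.004, -0.005, -1.0]]
wrist_force: [-0.0, -0.3, 0.2]
grip_width: 0.0882
grasp_force: 0.0
```

Emit:
apply_moves(commands=[{"fingers": 1.0, "tx": 0, "ty": 0, "tz": 0, "turn": 0}, {"fingers": 0.5, "tx": 0, "ty": 0, "tz": 0, "turn": 0}, {"fingers": 0.5, "tx": 0, "ty": 0, "tz": 0, "turn": 0}, {"fingers": 0.5, "tx": 0, "ty": 0, "tz": 0, "turn": 0}, {"fingers": 0.5, "tx": 0, "ty": 0, "tz": 0, "turn": 0}, {"fingers": 0.5, "tx": 0, "ty": 0, "tz": 0, "turn": 0}, {"fingers": 0.5, "tx": 0, "ty": 0, "tz": 0, "turn": 0}, {"fingers": 0.5, "tx": 0, "ty": 0, "tz": 0, "turn": 0}])

```text
clock: 27.87
ee_pos: [0.437, 0.0234, 0.0318]
ee_rot: [[-0.565, -0.825, 0.002], [-0.825, 0.565, -0.005], [0.003, -0.004, -1.0]]
wrist_force: [0.5, -0.1, 0.6]
grip_width: 0.045
grasp_force: 0.0
```

Emit:
apply_moves(commands=[{"fingers": 0.5, "tx": 0, "ty": 0, "tz": 0, "turn": 0}, {"fingers": 0.5, "tx": 0, "ty": 0, "tz": 0, "turn": 0}])

```text
clock: 28.03
ee_pos: [0.437, 0.0235, 0.0317]
ee_rot: [[-0.565, -0.825, 0.002], [-0.825, 0.565, -0.005], [0.003, -0.004, -1.0]]
wrist_force: [0.2, 0.3, -0.3]
grip_width: 0.0439
grasp_force: 0.0
```

Run:
```python
from h import *
p,d,c=snap("w18"); z=env.state()["ee_pos"][2]; [front("w18",.0175-z+k) for k in(-.0007,0,.0007)]
```

```text
t 28.03 pos [0.437  0.0235 0.0317] yaw_y 145.57 w 0.0439 F [ 0.2  0.3 -0.3] q7 [-0.09  0.81]
edge normals [-30.    29.72] nut turned in tool deg -0.14 centre tool mm [0.65 2.97]
edge normals [-30.88  29.57] nut turned in tool deg -0.65 centre tool mm [0.64 2.97]
edge normals [-30.97  29.03] nut turned in tool deg -0.97 centre tool mm [0.7  3.04]
```

Emit:
apply_moves(commands=[{"fingers": 1.0, "tx": 0, "ty": 0, "tz": 0, "turn": 0}, {"fingers": 1.0, "tx": 0, "ty": 0, "tz": 0, "turn": 0}, {"fingers": 1.0, "tx": 0, "ty": 0, "tz": 0, "turn": 0}, {"fingers": 1.0, "tx": 0, "ty": 0, "tz": 0, "turn": 0}, {"fingers": 1.0, "tx": 0, "ty": 0, "tz": 0, "turn": 0}])

```text
clock: 28.5
ee_pos: [0.4369, 0.0234, 0.0317]
ee_rot: [[-0.565, -0.825, 0.002], [-0.825, 0.565, -0.005], [0.003, -0.004, -1.0]]
wrist_force: [-0.0, 0.1, -0.3]
grip_width: 0.075
grasp_force: 0.0
```

Run:
```python
from h import *
s=env.state();print(s["q"].round(3),s["joint_vel"].round(3),s["tau"].round(1)); delta(.4339,.0252,.003,145.6)
p,d,c=snap("w19")
```

```text
[-0.093  0.885 -0.112  2.258  1.571  0.091  0.806] [-0.001 -0.001 -0.    -0.001  0.002  0.     0.   ] [ -0.  -45.5   0.2   0.   -0.    0.1   0. ]
tool mm [ 0.2  3.7 28.7] turn -0.0005
t 28.5 pos [0.4369 0.0234 0.0317] yaw_y 145.57 w 0.075 F [-0.   0.1 -0.3] q7 [-0.09  0.81]
```

View pics/w19.png

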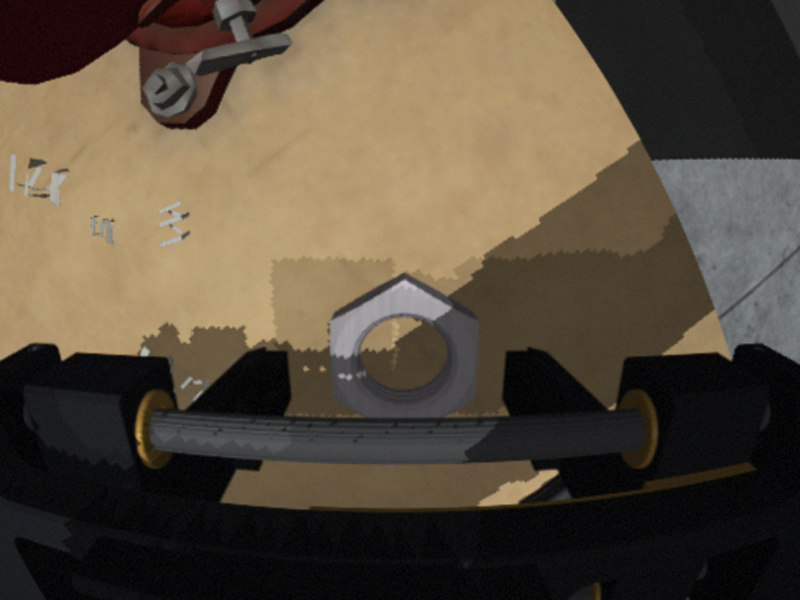

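The view shows the thin nut at (403,345) between the open fingers. The arm stopped at z = 31 mm, near a wrist singularity (q6 is about 0.09). I reopen, recentre and try lowering in small steps.

Emit:
apply_moves(commands=[{"fingers": 1.0, "tx": 0, "ty": 1.8, "tz": 0, "turn": 0}, {"fingers": 1.0, "tx": 0, "ty": 1.8, "tz": 0, "turn": 0}, {"fingers": 1.0, "tx": 0, "ty": 0, "tz": 3, "turn": 0}, {"fingers": 1.0, "tx": 0, "ty": 0, "tz": 3, "turn": 0}, {"fingers": 1.0, "tx": 0, "ty": 0, "tz": 3, "turn": 0}, {"fingers": 1.0, "tx": 0, "ty": 0, "tz": 3, "turn": 0}])

```text
clock: 29.05
ee_pos: [0.434, 0.0254, 0.0194]
ee_rot: [[-0.566, -0.825, 0.002], [-0.825, 0.566, -0.004], [0.002, -0.004, -1.0]]
wrist_force: [0.6, -0.2, -0.8]
grip_width: 0.088
grasp_force: 0.0
```

Run:
```python
from h import *
s=env.state();print(s["q"].round(3)); delta(.4339,.0252,.003,145.6)
```

```text
[-0.02   0.918 -0.24   2.262  1.703  0.197  0.668]
tool mm [ 0.2  0.  16.4] turn -0.0007
```

Emit:
apply_moves(commands=[{"fingers": 1.0, "tx": 0, "ty": 0, "tz": 3, "turn": 0}, {"fingers": 1.0, "tx": 0, "ty": 0, "tz": 3, "turn": 0}, {"fingers": 1.0, "tx": 0, "ty": 0, "tz": 3, "turn": 0}, {"fingers": 1.0, "tx": 0, "ty": 0, "tz": 3, "turn": 0}, {"fingers": 1.0, "tx": 0, "ty": 0, "tz": 3, "turn": 0}, {"fingers": 1.0, "tx": 0, "ty": 0, "tz": 0, "turn": 0}, {"fingers": 1.0, "tx": 0, "ty": 0, "tz": 0, "turn": 0}, {"fingers": 1.0, "tx": 0, "ty": 0, "tz": 0, "turn": 0}])

```text
clock: 29.72
ee_pos: [0.434, 0.0254, 0.0047]
ee_rot: [[-0.565, -0.825, 0.002], [-0.825, 0.565, -0.005], [0.003, -0.004, -1.0]]
wrist_force: [-0.9, -0.5, -0.1]
grip_width: 0.0882
grasp_force: 0.0
```

Emit:
apply_moves(commands=[{"fingers": 0.5, "tx": 0, "ty": 0, "tz": 0, "turn": 0}, {"fingers": 0.5, "tx": 0, "ty": 0, "tz": 0, "turn": 0}, {"fingers": 0.5, "tx": 0, "ty": 0, "tz": 0, "turn": 0}, {"fingers": 0.5, "tx": 0, "ty": 0, "tz": 0, "turn": 0}, {"fingers": 0.5, "tx": 0, "ty": 0, "tz": 0, "turn": 0}, {"fingers": 0.5, "tx": 0, "ty": 0, "tz": 0, "turn": 0}, {"fingers": 0.5, "tx": 0, "ty": 0, "tz": 0, "turn": 0}])

```text
clock: 30.3
ee_pos: [0.4342, 0.0253, 0.0047]
ee_rot: [[-0.565, -0.825, 0.002], [-0.825, 0.565, -0.005], [0.003, -0.005, -1.0]]
wrist_force: [1.4, 0.0, 0.2]
grip_width: 0.0547
grasp_force: 30.0
```

Run:
```python
from h import *
p,d,c=snap("w20"); print(env.state()["q"].round(2)); z=env.state()["ee_pos"][2]; [front("w20",.0175-z+k) for k in(-.0007,0,.0007)]
```

```text
t 30.3 pos [0.4342 0.0253 0.0047] yaw_y 145.57 w 0.0547 F [1.4 0.  0.2] q7 [0.02 0.6 ]
[ 0.02  0.96 -0.3   2.26  1.78  0.26  0.6 ]
edge normals [-29.88  30.41] nut turned in tool deg 0.26 centre tool mm [0.66 0.15]
edge normals [-29.51  30.46] nut turned in tool deg 0.47 centre tool mm [0.71 0.17]
edge normals [-30.14  30.51] nut turned in tool deg 0.18 centre tool mm [0.7  0.03]
```

Emit:
apply_moves(commands=[{"fingers": 0.5, "tx": 0, "ty": 0, "tz": -5, "turn": 0}, {"fingers": 0.5, "tx": 0, "ty": 0, "tz": -8, "turn": 0}, {"fingers": 0.5, "tx": -5, "ty": 0, "tz": -10, "turn": 0}, {"fingers": 0.5, "tx": -10, "ty": 4, "tz": -15, "turn": 0}, {"fingers": 0.5, "tx": -20, "ty": 8, "tz": -20, "turn": 0}, {"fingers": 0.5, "tx": -20, "ty": 8, "tz": -25, "turn": 0}, {"fingers": 0.5, "tx": -20, "ty": 8, "tz": -25, "turn": 0}, {"fingers": 0.5, "tx": 0, "ty": 0, "tz": 0, "turn": 0}])

```text
clock: 31.02
ee_pos: [0.4546, 0.095, 0.1002]
ee_rot: [[-0.562, -0.827, 0.015], [-0.827, 0.562, 0.002], [-0.01, -0.012, -1.0]]
wrist_force: [0.7, 1.1, -2.9]
grip_width: 0.0549
grasp_force: 30.0
```

Emit:
apply_moves(commands=[{"fingers": 0.5, "tx": 0, "ty": 0, "tz": -20, "turn": 0}, {"fingers": 0.5, "tx": 0, "ty": 0, "tz": 0, "turn": 0}, {"fingers": 0.5, "tx": 0, "ty": 0, "tz": 0, "turn": 0}, {"fingers": 0.5, "tx": 0, "ty": 0, "tz": 0, "turn": 0}])

```text
clock: 31.35
ee_pos: [0.4513, 0.0874, 0.1157]
ee_rot: [[-0.566, -0.824, 0.007], [-0.824, 0.566, -0.009], [0.004, -0.011, -1.0]]
wrist_force: [0.3, 0.1, -2.5]
grip_width: 0.0546
grasp_force: 30.0
```

Run:
```python
from h import *
s=env.state();print(s["q"].round(2),s["ee_pos"]); delta(.4712,.23075,.14,158.4)
```

```text
[ 0.02  0.75 -0.52  2.16  0.89  0.46  1.33] [0.45129029 0.08741913 0.11565986]
tool mm [-129.3   64.5  -25.6] turn -0.2251
```

Emit:
apply_moves(commands=[{"fingers": 0.5, "tx": 0, "ty": 0, "tz": -25, "turn": 0}, {"fingers": 0.5, "tx": -21, "ty": 10, "tz": 0, "turn": 0}, {"fingers": 0.5, "tx": -27, "ty": 14, "tz": 0, "turn": 0}, {"fingers": 0.5, "tx": -27, "ty": 14, "tz": 0, "turn": 0}, {"fingers": 0.5, "tx": -27, "ty": 14, "tz": 0, "turn": 0}, {"fingers": 0.5, "tx": -27, "ty": 13, "tz": 0, "turn": 0}, {"fingers": 0.5, "tx": 0, "ty": 0, "tz": 0, "turn": -0.113}, {"fingers": 0.5, "tx": 0, "ty": 0, "tz": 0, "turn": -0.112}])

```text
clock: 32.02
ee_pos: [0.4703, 0.2338, 0.1389]
ee_rot: [[-0.36, -0.933, 0.007], [-0.933, 0.36, -0.008], [0.005, -0.01, -1.0]]
wrist_force: [-0.7, -1.8, -2.9]
grip_width: 0.0547
grasp_force: 30.0
```

Emit:
apply_moves(commands=[{"fingers": 0.5, "tx": 0, "ty": 0, "tz": 0, "turn": 0}, {"fingers": 0.5, "tx": 0, "ty": 0, "tz": 0, "turn": 0}, {"fingers": 0.5, "tx": 0, "ty": 0, "tz": 0, "turn": 0}, {"fingers": 0.5, "tx": 0, "ty": 0, "tz": 0, "turn": 0}, {"fingers": 0.5, "tx": 0, "ty": 0, "tz": 0, "turn": 0}, {"fingers": 0.5, "tx": 0, "ty": 0, "tz": 0, "turn": 0}])

```text
clock: 32.52
ee_pos: [0.471, 0.2312, 0.1402]
ee_rot: [[-0.369, -0.929, 0.008], [-0.93, 0.369, -0.009], [0.006, -0.011, -1.0]]
wrist_force: [0.4, -0.3, -3.0]
grip_width: 0.0546
grasp_force: 30.0
```

Run:
```python
from h import *
p,d,c=snap("w21"); delta(.4712,.23075,.0377,158.4); print(env.state()["q"].round(2))
```

```text
t 32.52 pos [0.471  0.2312 0.1402] yaw_y 158.36 w 0.0546 F [ 0.4 -0.3 -3. ] q7 [-0.16  1.45]
tool mm [ -0.2   0.7 102.5] turn -0.0003
[-0.16  0.78 -0.67  1.95  0.78  0.69  1.45]
```

Emit:
apply_moves(commands=[{"fingers": 0.5, "tx": 0, "ty": 0.7, "tz": 20, "turn": 0}, {"fingers": 0.5, "tx": 0, "ty": 0, "tz": 25, "turn": 0}, {"fingers": 0.5, "tx": 0, "ty": 0, "tz": 25, "turn": 0}, {"fingers": 0.5, "tx": 0, "ty": 0, "tz": 20, "turn": 0}, {"fingers": 0.5, "tx": 0, "ty": 0, "tz": 0, "turn": 0}, {"fingers": 0.5, "tx": 0, "ty": 0, "tz": 0, "turn": 0}, {"fingers": 0.5, "tx": 0, "ty": 0, "tz": 0, "turn": 0}, {"fingers": 0.5, "tx": 0, "ty": 0, "tz": 0, "turn": 0}])

```text
clock: 33.23
ee_pos: [0.4712, 0.2311, 0.0513]
ee_rot: [[-0.368, -0.93, 0.009], [-0.93, 0.368, -0.008], [0.004, -0.011, -1.0]]
wrist_force: [-1.5, -0.4, -2.5]
grip_width: 0.0548
grasp_force: 30.0
```

Emit:
apply_moves(commands=[{"fingers": 0.5, "tx": 0, "ty": 0, "tz": 0, "turn": 0}, {"fingers": 0.5, "tx": 0, "ty": 0, "tz": 0, "turn": 0}, {"fingers": 0.5, "tx": 0, "ty": 0, "tz": 0, "turn": 0}, {"fingers": 0.5, "tx": 0, "ty": 0, "tz": 0, "turn": 0}, {"fingers": 0.5, "tx": 0, "ty": 0, "tz": 0, "turn": 0}, {"fingers": 0.5, "tx": 0, "ty": 0, "tz": 0, "turn": 0}])

```text
clock: 33.73
ee_pos: [0.4712, 0.2309, 0.0503]
ee_rot: [[-0.368, -0.93, 0.008], [-0.93, 0.368, -0.009], [0.005, -0.011, -1.0]]
wrist_force: [0.7, -0.1, -2.8]
grip_width: 0.0548
grasp_force: 30.0
```

Run:
```python
from h import *
p,d,c=snap("w22"); delta(.4712,.23075,.0377,158.4); z=.0128; [front("w22",z+k) for k in(0,.0007)]
```

```text
t 33.73 pos [0.4712 0.2309 0.0503] yaw_y 158.42 w 0.0548 F [ 0.7 -0.1 -2.8] q7 [-0.25  1.28]
tool mm [ 0.1  0.1 12.6] turn 0.0004
edge normals [-30.07  30.07] nut turned in tool deg 0.0 centre tool mm [0.85 0.41]
edge normals [-31.56  29.61] nut turned in tool deg -0.98 centre tool mm [0.82 0.43]
```

View pics/w22.png

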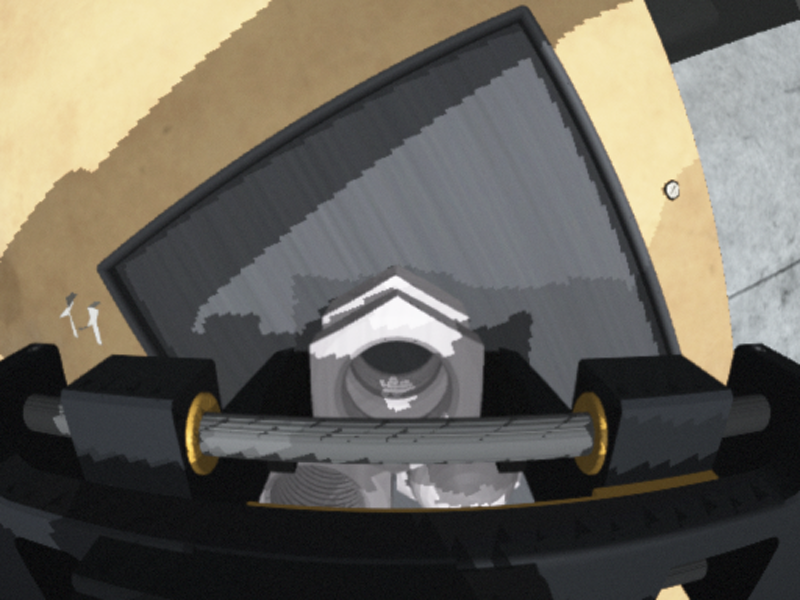

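The thin nut is held right over the plain nut, with corners lined up at (397,275)/(397,295). I lower it, release and lift off.

Emit:
apply_moves(commands=[{"fingers": 0.5, "tx": 0, "ty": 0, "tz": 6, "turn": 0}, {"fingers": 0.5, "tx": 0, "ty": 0, "tz": 4, "turn": 0}, {"fingers": 0.5, "tx": 0, "ty": 0, "tz": 1, "turn": 0}, {"fingers": 0.5, "tx": 0, "ty": 0, "tz": 0.6, "turn": 0}, {"fingers": 0.5, "tx": 0, "ty": 0, "tz": 0, "turn": 0}, {"fingers": 0.5, "tx": 0, "ty": 0, "tz": 0, "turn": 0}, {"fingers": 0.5, "tx": 0, "ty": 0, "tz": 0, "turn": 0}, {"fingers": 0.5, "tx": 0, "ty": 0, "tz": 0, "turn": 0}])

```text
clock: 34.45
ee_pos: [0.4712, 0.2309, 0.0386]
ee_rot: [[-0.368, -0.93, 0.008], [-0.93, 0.368, -0.008], [0.005, -0.01, -1.0]]
wrist_force: [0.1, -0.8, -3.2]
grip_width: 0.055
grasp_force: 30.0
```

Emit:
apply_moves(commands=[{"fingers": 0.5, "tx": 0, "ty": 0, "tz": 0.4, "turn": 0}, {"fingers": 0.5, "tx": 0, "ty": 0, "tz": 0, "turn": 0}, {"fingers": 0.5, "tx": 0, "ty": 0, "tz": 0, "turn": 0}, {"fingers": 0.5, "tx": 0, "ty": 0, "tz": 0, "turn": 0}, {"fingers": 0.5, "tx": 0, "ty": 0, "tz": 0, "turn": 0}])

```text
clock: 34.87
ee_pos: [0.4712, 0.231, 0.0383]
ee_rot: [[-0.368, -0.93, 0.008], [-0.93, 0.368, -0.008], [0.005, -0.011, -1.0]]
wrist_force: [0.1, 0.1, 1.4]
grip_width: 0.0546
grasp_force: 30.0
```

Emit:
apply_moves(commands=[{"fingers": 0.7, "tx": 0, "ty": 0, "tz": 0, "turn": 0}, {"fingers": 0.7, "tx": 0, "ty": 0, "tz": 0, "turn": 0}, {"fingers": 0.7, "tx": 0, "ty": 0, "tz": 0, "turn": 0}, {"fingers": 0.7, "tx": 0, "ty": 0, "tz": 0, "turn": 0}, {"fingers": 0.7, "tx": 0, "ty": 0, "tz": -15, "turn": 0}, {"fingers": 0.7, "tx": 0, "ty": 0, "tz": -35, "turn": 0}, {"fingers": 0.7, "tx": 0, "ty": 0, "tz": -40, "turn": 0}, {"fingers": 0.7, "tx": 0, "ty": 0, "tz": -40, "turn": 0}])

```text
clock: 35.53
ee_pos: [0.4691, 0.2316, 0.1692]
ee_rot: [[-0.367, -0.93, 0.005], [-0.93, 0.367, -0.01], [0.007, -0.008, -1.0]]
wrist_force: [1.0, 0.2, 0.2]
grip_width: 0.061
grasp_force: 0.0
```

Emit:
apply_moves(commands=[{"fingers": 0.7, "tx": -34, "ty": 7, "tz": 0, "turn": 0}, {"fingers": 0.7, "tx": -34, "ty": 7, "tz": 0, "turn": 0}, {"fingers": 0.7, "tx": -34, "ty": 7, "tz": 0, "turn": 0}, {"fingers": 0.7, "tx": -34, "ty": 7, "tz": 0, "turn": 0}, {"fingers": 0.7, "tx": -34, "ty": 7, "tz": 0, "turn": 0}, {"fingers": 0.7, "tx": -34, "ty": 7, "tz": 0, "turn": 0}, {"fingers": 0.7, "tx": 0, "ty": 0, "tz": 0, "turn": 0.113}, {"fingers": 0.7, "tx": 0, "ty": 0, "tz": 0, "turn": 0.113}])

```text
clock: 36.2
ee_pos: [0.5047, 0.4399, 0.1661]
ee_rot: [[-0.569, -0.822, 0.006], [-0.823, 0.569, -0.007], [0.002, -0.009, -1.0]]
wrist_force: [0.1, 0.4, -0.5]
grip_width: 0.0619
grasp_force: 0.0
```

Emit:
apply_moves(commands=[{"fingers": 0.5, "tx": 0, "ty": 0, "tz": 0, "turn": 0.113}, {"fingers": 0.5, "tx": 0, "ty": 0, "tz": 0, "turn": 0.113}, {"fingers": 0.5, "tx": 0, "ty": 0, "tz": 0, "turn": 0.113}, {"fingers": 0.5, "tx": 0, "ty": 0, "tz": 0, "turn": 0.113}, {"fingers": 0.5, "tx": 0, "ty": 0, "tz": 0, "turn": 0.113}, {"fingers": 0.5, "tx": 0, "ty": 0, "tz": 0, "turn": 0.113}, {"fingers": 0.5, "tx": 0, "ty": 0, "tz": 0, "turn": 0.113}, {"fingers": 0.5, "tx": 0, "ty": 0, "tz": 0, "turn": 0.113}])

```text
clock: 36.87
ee_pos: [0.5057, 0.4368, 0.1664]
ee_rot: [[-0.998, -0.059, 0.007], [-0.059, 0.998, -0.009], [-0.007, -0.01, -1.0]]
wrist_force: [-0.4, 0.6, -0.1]
grip_width: 0.0445
grasp_force: 0.0
```

Emit:
apply_moves(commands=[{"fingers": 0.5, "tx": 0, "ty": 0, "tz": 0, "turn": 0}, {"fingers": 0.5, "tx": 0, "ty": 0, "tz": 0, "turn": 0}, {"fingers": 0.5, "tx": 0, "ty": 0, "tz": 0, "turn": 0}])

```text
clock: 37.12
ee_pos: [0.5058, 0.437, 0.1665]
ee_rot: [[-0.998, -0.067, 0.007], [-0.067, 0.998, -0.009], [-0.007, -0.01, -1.0]]
wrist_force: [0.1, -0.4, 0.4]
grip_width: 0.0441
grasp_force: 0.0
```

Run:
```python
from h import *
p,d,c=snap("w23"); print(env.state()["q"].round(2))
nut("w23",.4709,.2301,.051,tol=.003); nut("w23",.5143,.2647,.064,tol=.003); dome("w23",.46275,.2853,.041)
hsv=cv2.cvtColor(p,cv2.COLOR_RGB2HSV); red=(((hsv[...,0]<8)|(hsv[...,0]>172))&(hsv[...,1]>130)).astype(np.uint8)
W=fcloud(d,c); red&=((abs(W[...,1]-.437)<.03)&(W[...,0]>.4)&(W[...,0]<.61)).astype(np.uint8)
v,u=np.nonzero(red); q=ray_plane(np.c_[u,v],c,.008,True)[:,:2]*1000; r=cv2.minAreaRect(q.astype(np.float32)); print("red",r,len(u)); print(cv2.boxPoints(r).round(1).tolist())
m=(W[...,2]>.004)&(W[...,2]<.012)&(abs(W[...,1]-.437)<.02)&(W[...,0]>.4)&(W[...,0]<.62); print("x range",W[m][:,0].min(),W[m][:,0].max())
```

```text
t 37.12 pos [0.5058 0.437  0.1665] yaw_y 93.85 w 0.0441 F [ 0.1 -0.4  0.4] q7 [-0.58  0.51]
[-0.58  0.85 -0.41  1.48  0.41  0.9   0.51]
nut [470.3 232.4] flat-y ang 4.6 widths [np.float64(55.5), np.float64(55.9), np.float64(55.4)] z 50.3
nut [514.5 265. ] flat-y ang 7.1 widths [np.float64(56.0), np.float64(56.2), np.float64(54.9)] z 63.4
dome [462.7 285.6  35.9] R 22.9 1396
red ((558.0037231445312, 507.58489990234375), (235.25558471679688, 270.31475830078125), 72.0531005859375) 1862
[[393.20001220703125, 437.29998779296875], [650.2999877929688, 354.0], [722.7999877929688, 577.7999877929688], [465.70001220703125, 661.0999755859375]]
x range 0.4239776261664958 0.5926681974739776
```

View pics/w23.png

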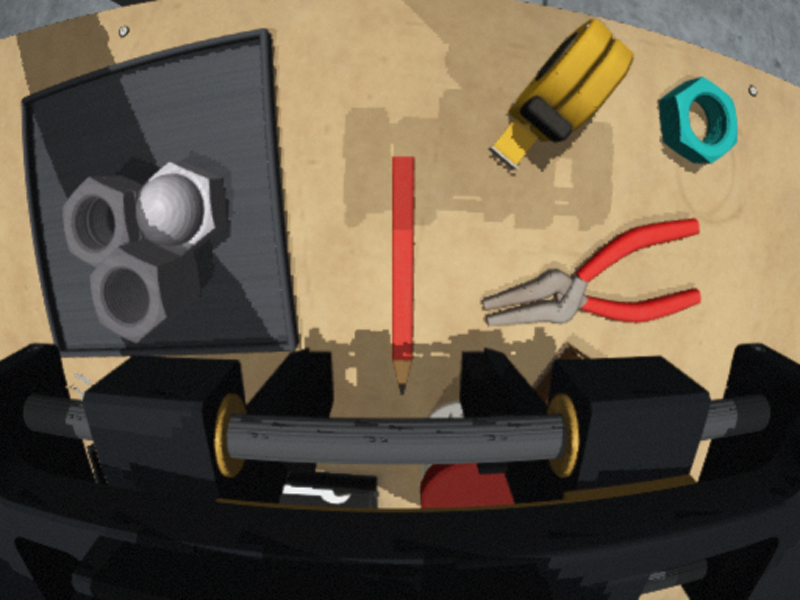

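The picture shows the pencil (402,260), butt toward the robot and point at (402,388), and the nut group in the tray. The tape measure and pliers are clear of it. I take the pencil's line and go down.

```bash
cat >> h.py <<'E'
def pencil(n,z,roi):
    f=np.load(n+".npz");c=pickle.load(open(n+".pkl","rb"));hsv=cv2.cvtColor(f["p"],cv2.COLOR_RGB2HSV)
    red=(((hsv[...,0]<8)|(hsv[...,0]>172))&(hsv[...,1]>120)).astype(np.uint8); m=np.zeros_like(red); x0,y0,x1,y1=[int(k*.64) for k in roi]; m[y0:y1,x0:x1]=1
    v,u=np.nonzero(red&m); q=ray_plane(np.c_[u,v],c,z,True)[:,:2]*1000; r=cv2.minAreaRect(q.astype(np.float32)); print("red rect",r,len(u)); print(cv2.boxPoints(r).round(1).tolist())
E
python3 - <<'E'
from h import *
pencil("w23",.008,(380,150,425,365)); delta(.5083,.4376,.002,93.8)
E
```

```text
red rect ((494.114990234375, 437.8990173339844), (139.3193359375, 13.525079727172852), 3.7548372745513916) 1755
[[424.20001220703125, 440.1000061035156], [425.0, 426.6000061035156], [564.0999755859375, 435.70001220703125], [563.2000122070312, 449.20001220703125]]
tool mm [ -1.3   2.  164.5] turn 0.0003
```

Emit:
apply_moves(commands=[{"fingers": 0.5, "tx": -1.6, "ty": 2.8, "tz": 20, "turn": 0}, {"fingers": 0.5, "tx": 0, "ty": 0, "tz": 35, "turn": 0}, {"fingers": 0.5, "tx": 0, "ty": 0, "tz": 35, "turn": 0}, {"fingers": 0.5, "tx": 0, "ty": 0, "tz": 35, "turn": 0}, {"fingers": 0.5, "tx": 0, "ty": 0, "tz": 25, "turn": 0}, {"fingers": 0.5, "tx": 0, "ty": 0, "tz": 10, "turn": 0}, {"fingers": 0.5, "tx": 0, "ty": 0, "tz": 0, "turn": 0}, {"fingers": 0.5, "tx": 0, "ty": 0, "tz": 0, "turn": 0}])

```text
clock: 37.83
ee_pos: [0.5089, 0.439, 0.0072]
ee_rot: [[-0.998, -0.065, 0.008], [-0.065, 0.998, -0.008], [-0.007, -0.008, -1.0]]
wrist_force: [0.0, -0.6, 0.4]
grip_width: 0.044
grasp_force: 0.0
```

Emit:
apply_moves(commands=[{"fingers": 0.5, "tx": 0, "ty": 0, "tz": 0, "turn": 0}, {"fingers": 0.5, "tx": 0, "ty": 0, "tz": 0, "turn": 0}, {"fingers": 0.5, "tx": 0, "ty": 0, "tz": 0, "turn": 0}, {"fingers": 0.5, "tx": 0, "ty": 0, "tz": 0, "turn": 0}])

```text
clock: 38.17
ee_pos: [0.5092, 0.4391, 0.0079]
ee_rot: [[-0.998, -0.064, 0.009], [-0.064, 0.998, -0.007], [-0.009, -0.008, -1.0]]
wrist_force: [-0.2, 1.0, 0.3]
grip_width: 0.0441
grasp_force: 0.0
```

Emit:
apply_moves(commands=[{"fingers": 0.5, "tx": 0, "ty": -0.5, "tz": 5, "turn": 0}, {"fingers": 0.5, "tx": 0, "ty": 0, "tz": 0, "turn": 0}, {"fingers": 0.5, "tx": 0, "ty": 0, "tz": 0, "turn": 0}, {"fingers": 0.5, "tx": 0, "ty": 0, "tz": 0, "turn": 0}, {"fingers": 0.05, "tx": 0, "ty": 0, "tz": 0, "turn": 0}, {"fingers": 0.05, "tx": 0, "ty": 0, "tz": 0, "turn": 0}, {"fingers": 0.05, "tx": 0, "ty": 0, "tz": 0, "turn": 0}, {"fingers": 0.05, "tx": 0, "ty": 0, "tz": 0, "turn": 0}], grip_force=12)

```text
clock: 38.83
ee_pos: [0.5087, 0.438, 0.0016]
ee_rot: [[-0.998, -0.064, 0.008], [-0.064, 0.998, -0.009], [-0.007, -0.009, -1.0]]
wrist_force: [-0.2, -0.6, -0.0]
grip_width: 0.0195
grasp_force: 0.0
```

Emit:
apply_moves(commands=[{"fingers": 0.05, "tx": 0, "ty": 0, "tz": 0, "turn": 0}, {"fingers": 0.05, "tx": 0, "ty": 0, "tz": 0, "turn": 0}, {"fingers": 0.05, "tx": 0, "ty": 0, "tz": 0, "turn": 0}, {"fingers": 0.05, "tx": 0, "ty": 0, "tz": 0, "turn": 0}, {"fingers": 0.05, "tx": 0, "ty": 0, "tz": 0, "turn": 0}, {"fingers": 0.05, "tx": 0, "ty": 0, "tz": 0, "turn": 0}])

```text
clock: 39.33
ee_pos: [0.5087, 0.438, 0.0017]
ee_rot: [[-0.998, -0.064, 0.008], [-0.064, 0.998, -0.009], [-0.007, -0.009, -1.0]]
wrist_force: [0.1, -0.5, -0.1]
grip_width: 0.0143
grasp_force: 12.0
```

Run:
```python
from h import *
p,d,c=snap("w24"); pencil("w24",.008,(370,0,425,425)); print(env.state()["q"].round(2))
```

```text
t 39.33 pos [0.5087 0.438  0.0017] yaw_y 93.68 w 0.0143 F [ 0.1 -0.5 -0.1] q7 [-0.62  0.43]
red rect ((472.60302734375, 435.07684326171875), (95.76377868652344, 15.033971786499023), 3.0618045330047607) 5567
[[424.3999938964844, 440.0], [425.20001220703125, 425.0], [520.7999877929688, 430.1000061035156], [520.0, 445.1000061035156]]
[-0.62  1.07 -0.32  1.53  0.51  0.63  0.43]
```

Emit:
apply_moves(commands=[{"fingers": 0.05, "tx": 0, "ty": 0, "tz": -20, "turn": 0}, {"fingers": 0.05, "tx": 0, "ty": 0, "tz": -35, "turn": 0}, {"fingers": 0.05, "tx": 0, "ty": 0, "tz": -35, "turn": 0}, {"fingers": 0.05, "tx": 0, "ty": 0, "tz": -35, "turn": 0}, {"fingers": 0.05, "tx": 0, "ty": 0, "tz": -10, "turn": 0.115}, {"fingers": 0.05, "tx": 0, "ty": 0, "tz": 0, "turn": 0.115}, {"fingers": 0.05, "tx": 0, "ty": 0, "tz": 0, "turn": 0.115}, {"fingers": 0.05, "tx": 0, "ty": 0, "tz": 0, "turn": 0.115}])

```text
clock: 40.05
ee_pos: [0.5077, 0.4392, 0.1372]
ee_rot: [[-0.92, 0.391, 0.008], [0.391, 0.92, -0.008], [-0.011, -0.005, -1.0]]
wrist_force: [-0.2, 0.8, 0.3]
grip_width: 0.0137
grasp_force: 12.0
```

Emit:
apply_moves(commands=[{"fingers": 0.05, "tx": 0, "ty": 0, "tz": 0, "turn": 0.115}, {"fingers": 0.05, "tx": 0, "ty": 0, "tz": 0, "turn": 0.115}, {"fingers": 0.05, "tx": 0, "ty": 0, "tz": 0, "turn": 0.115}, {"fingers": 0.05, "tx": 0, "ty": 0, "tz": 0, "turn": 0.115}, {"fingers": 0.05, "tx": 0, "ty": 0, "tz": 0, "turn": 0.115}, {"fingers": 0.05, "tx": 0, "ty": 0, "tz": 0, "turn": 0.115}, {"fingers": 0.05, "tx": 0, "ty": 0, "tz": 0, "turn": 0.115}, {"fingers": 0.05, "tx": 0, "ty": 0, "tz": 0, "turn": 0.115}])

```text
clock: 40.72
ee_pos: [0.5074, 0.4392, 0.1366]
ee_rot: [[-0.247, 0.969, 0.007], [0.969, 0.247, -0.009], [-0.01, 0.005, -1.0]]
wrist_force: [0.1, -0.1, 0.3]
grip_width: 0.0145
grasp_force: 12.0
```

Emit:
apply_moves(commands=[{"fingers": 0.05, "tx": 0, "ty": 0, "tz": 0, "turn": 0.115}, {"fingers": 0.05, "tx": 0, "ty": 0, "tz": 0, "turn": 0.008}, {"fingers": 0.05, "tx": 0, "ty": 0, "tz": 0, "turn": 0}, {"fingers": 0.05, "tx": 0, "ty": 0, "tz": 0, "turn": 0}])

```text
clock: 41.05
ee_pos: [0.5075, 0.4392, 0.1366]
ee_rot: [[-0.135, 0.991, 0.007], [0.991, 0.135, -0.009], [-0.01, 0.006, -1.0]]
wrist_force: [0.3, 0.1, -0.7]
grip_width: 0.0142
grasp_force: 12.0
```

Run:
```python
from h import *
s=env.state();print(s["clock"],s["q"].round(2),s["ee_pos"].round(4),s["ee_rot"][:,2].round(4),s["grip_width"]); delta(.3949,.233,.14,7.6)
```

```text
41.05 [-0.79  0.87  0.01  1.51  0.    0.77 -0.65] [0.5075 0.4392 0.1366] [ 0.0074 -0.009  -0.9999] 0.014183732583223524
tool mm [-189.2 -139.3   -2.4] turn 0.0024
```

Emit:
apply_moves(commands=[{"fingers": 0.05, "tx": -27, "ty": -20, "tz": 0, "turn": 0}, {"fingers": 0.05, "tx": -27, "ty": -20, "tz": 0, "turn": 0}, {"fingers": 0.05, "tx": -27, "ty": -20, "tz": 0, "turn": 0}, {"fingers": 0.05, "tx": -27, "ty": -20, "tz": 0, "turn": 0}, {"fingers": 0.05, "tx": -27, "ty": -20, "tz": 0, "turn": 0}, {"fingers": 0.05, "tx": -27, "ty": -20, "tz": 0, "turn": 0}, {"fingers": 0.05, "tx": -27, "ty": -20, "tz": 0, "turn": 0.002}, {"fingers": 0.05, "tx": 0, "ty": 0, "tz": 0, "turn": 0}])

```text
clock: 41.72
ee_pos: [0.3889, 0.2256, 0.1376]
ee_rot: [[-0.127, 0.992, -0.0], [0.992, 0.127, -0.017], [-0.017, -0.002, -1.0]]
wrist_force: [-0.4, -0.3, 0.5]
grip_width: 0.0141
grasp_force: 12.0
```

Emit:
apply_moves(commands=[{"fingers": 0.05, "tx": 0, "ty": 0, "tz": 0, "turn": 0}, {"fingers": 0.05, "tx": 0, "ty": 0, "tz": 0, "turn": 0}, {"fingers": 0.05, "tx": 0, "ty": 0, "tz": 0, "turn": 0}, {"fingers": 0.05, "tx": 0, "ty": 0, "tz": 0, "turn": 0}, {"fingers": 0.05, "tx": 0, "ty": 0, "tz": 0, "turn": 0}, {"fingers": 0.05, "tx": 0, "ty": 0, "tz": 0, "turn": 0}])

```text
clock: 42.22
ee_pos: [0.394, 0.2341, 0.1375]
ee_rot: [[-0.131, 0.991, 0.008], [0.991, 0.131, -0.008], [-0.009, 0.007, -1.0]]
wrist_force: [-0.7, -0.0, 0.3]
grip_width: 0.0141
grasp_force: 12.0
```

Run:
```python
from h import *
p,d,c=snap("w25"); s=env.state();print(s["q"].round(2),s["ee_rot"][:,2].round(4)); delta(.3949,.233,.0063,7.6)
e=s["ee_pos"]; pencil("w25",e[2]+.006,(370,0,425,425))
nut("w25",.4709,.2301,.051,tol=.003,R=.036); dome("w25",.46275,.2853,.041)
```

```text
t 42.22 pos [0.394  0.2341 0.1375] yaw_y 7.51 w 0.0141 F [-0.7 -0.   0.3] q7 [-0.64 -0.56]
[-0.64  0.66 -0.01  2.16  0.05  0.32 -0.56] [ 0.0078 -0.0086 -0.9999]
tool mm [  0.2  -0.  131.2] turn -0.0018
red rect ((388.58612060546875, 267.85833740234375), (14.87961196899414, 95.89299011230469), 7.138798236846924) 5608
[[375.20001220703125, 314.5], [387.20001220703125, 219.39999389648438], [401.8999938964844, 221.1999969482422], [390.0, 316.3999938964844]]
nut [469.9 234.6] flat-y ang 7.6 widths [np.float64(47.0), np.float64(55.4), np.float64(56.2)] z 50.4
dome [462.7 285.3  35.5] R 23.3 2148
```

Emit:
apply_moves(commands=[{"fingers": 0.05, "tx": 0, "ty": 0, "tz": 12, "turn": 0}, {"fingers": 0.05, "tx": 0, "ty": 0, "tz": 12, "turn": 0}, {"fingers": 0.05, "tx": 0, "ty": 0, "tz": 12, "turn": 0}, {"fingers": 0.05, "tx": 0, "ty": 0, "tz": 12, "turn": 0}, {"fingers": 0.05, "tx": 0, "ty": 0, "tz": 12, "turn": 0}, {"fingers": 0.05, "tx": 0, "ty": 0, "tz": 12, "turn": 0}, {"fingers": 0.05, "tx": 0, "ty": 0, "tz": 12, "turn": 0}, {"fingers": 0.05, "tx": 0, "ty": 0, "tz": 6, "turn": 0}])

```text
clock: 42.93
ee_pos: [0.3942, 0.2327, 0.0464]
ee_rot: [[-0.13, 0.991, 0.007], [0.991, 0.13, -0.009], [-0.01, 0.005, -1.0]]
wrist_force: [0.4, -0.8, -0.5]
grip_width: 0.0143
grasp_force: 12.0
```

Emit:
apply_moves(commands=[{"fingers": 0.05, "tx": 0, "ty": 0, "tz": 0, "turn": 0}, {"fingers": 0.05, "tx": 0, "ty": 0, "tz": 0, "turn": 0}, {"fingers": 0.05, "tx": 0, "ty": 0, "tz": 0, "turn": 0}, {"fingers": 0.05, "tx": 0, "ty": 0, "tz": 0, "turn": 0}])

```text
clock: 43.27
ee_pos: [0.3948, 0.2328, 0.0482]
ee_rot: [[-0.13, 0.992, 0.009], [0.992, 0.13, -0.008], [-0.009, 0.007, -1.0]]
wrist_force: [1.4, -0.6, 0.2]
grip_width: 0.0146
grasp_force: 12.0
```

Run:
```python
from h import *
s=env.state();print(s["clock"],s["q"].round(3),s["ee_pos"].round(4),s["ee_rot"][:,2].round(4)); delta(.3949,.233,.0063,7.6)
```

```text
43.2667 [-0.647  0.853  0.009  2.2    0.06   0.087 -0.571] [0.3948 0.2328 0.0482] [ 0.0085 -0.0082 -0.9999]
tool mm [ 0.6 -0.2 41.9] turn -0.0026
```

Emit:
apply_moves(commands=[{"fingers": 0.05, "tx": 0.3, "ty": 0, "tz": 3, "turn": 0}, {"fingers": 0.05, "tx": 0, "ty": 0, "tz": 3, "turn": 0}, {"fingers": 0.05, "tx": 0, "ty": 0, "tz": 3, "turn": 0}, {"fingers": 0.05, "tx": 0, "ty": 0, "tz": 3, "turn": 0}])

```text
clock: 43.6
ee_pos: [0.3945, 0.2328, 0.0353]
ee_rot: [[-0.13, 0.992, 0.008], [0.992, 0.13, -0.009], [-0.01, 0.006, -1.0]]
wrist_force: [0.3, 0.6, -0.1]
grip_width: 0.0142
grasp_force: 12.0
```

Run:
```python
from h import *
s=env.state();print(s["clock"],s["q"].round(3),s["ee_pos"].round(4),s["ee_rot"][:,2].round(4)); delta(.3949,.233,.0063,7.6)
```

```text
43.6 [-0.649  0.881  0.01   2.202  0.063  0.058 -0.575] [0.3945 0.2328 0.0353] [ 0.0077 -0.0088 -0.9999]
tool mm [ 0.4  0.2 29. ] turn -0.0025
```

Emit:
apply_moves(commands=[{"fingers": 0.05, "tx": 0, "ty": 0, "tz": 3, "turn": 0}, {"fingers": 0.05, "tx": 0, "ty": 0, "tz": 3, "turn": 0}, {"fingers": 0.05, "tx": 0, "ty": 0, "tz": 3, "turn": 0}, {"fingers": 0.05, "tx": 0, "ty": 0, "tz": 3, "turn": 0}])

```text
clock: 43.93
ee_pos: [0.3956, 0.2333, 0.0243]
ee_rot: [[-0.13, 0.992, 0.005], [0.992, 0.13, -0.011], [-0.011, 0.004, -1.0]]
wrist_force: [0.3, -0.1, 0.0]
grip_width: 0.0144
grasp_force: 12.0
```

Run:
```python
from h import *
s=env.state();print(s["clock"],s["q"].round(3),s["ee_pos"].round(4),s["ee_rot"][:,2].round(4)); delta(.3949,.233,.0063,7.6)
```

```text
43.9333 [-0.646  0.906  0.008  2.196  0.118  0.043 -0.629] [0.3956 0.2333 0.0243] [ 0.0049 -0.0106 -0.9999]
tool mm [ 0.  -0.8 18. ] turn -0.0026
```

Emit:
apply_moves(commands=[{"fingers": 0.05, "tx": 0, "ty": 0, "tz": 3, "turn": 0}, {"fingers": 0.05, "tx": 0, "ty": 0, "tz": 3, "turn": 0}, {"fingers": 0.05, "tx": 0, "ty": 0, "tz": 3, "turn": 0}, {"fingers": 0.05, "tx": 0, "ty": 0, "tz": 3, "turn": 0}])

```text
clock: 44.27
ee_pos: [0.3963, 0.2334, 0.0162]
ee_rot: [[-0.13, 0.992, 0.003], [0.991, 0.13, -0.012], [-0.012, 0.002, -1.0]]
wrist_force: [0.4, 0.2, -0.6]
grip_width: 0.0142
grasp_force: 12.0
```

Run:
```python
from h import *
s=env.state();print(s["clock"],s["q"].round(3),s["ee_pos"].round(4),s["ee_rot"][:,2].round(4)); delta(.3949,.233,.0063,7.6)
```

```text
44.2667 [-0.628  0.922 -0.02   2.191  0.708  0.043 -1.218] [0.3963 0.2334 0.0162] [ 0.0035 -0.012  -0.9999]
tool mm [-0.1 -1.5  9.9] turn -0.0027
```

Emit:
apply_moves(commands=[{"fingers": 0.05, "tx": 0, "ty": -0.7, "tz": 2, "turn": 0}, {"fingers": 0.05, "tx": 0, "ty": -0.7, "tz": 2, "turn": 0}, {"fingers": 0.05, "tx": 0, "ty": 0, "tz": 2, "turn": 0}, {"fingers": 0.05, "tx": 0, "ty": 0, "tz": 1, "turn": 0}, {"fingers": 0.05, "tx": 0, "ty": 0, "tz": 0, "turn": 0}])

```text
clock: 44.68
ee_pos: [0.3948, 0.233, 0.0092]
ee_rot: [[-0.13, 0.991, 0.003], [0.991, 0.13, -0.012], [-0.013, 0.001, -1.0]]
wrist_force: [-0.2, 0.2, -0.3]
grip_width: 0.0137
grasp_force: 12.0
```

Run:
```python
from h import *
s=env.state();print(s["clock"],s["q"].round(3),s["ee_pos"].round(4),s["ee_rot"].round(4)); delta(.3949,.233,.0063,7.6)
```

```text
44.6833 [-0.619  0.937 -0.036  2.194  1.203  0.044 -1.714] [0.3948 0.233  0.0092] [[-0.1301  0.9915  0.0029]
 [ 0.9914  0.1301 -0.0124]
 [-0.0127  0.0012 -0.9999]]
tool mm [0.1 0.1 2.9] turn -0.0022
```

Emit:
apply_moves(commands=[{"fingers": 0.05, "tx": 0, "ty": 0, "tz": 1.5, "turn": 0}, {"fingers": 0.05, "tx": 0, "ty": 0, "tz": 1, "turn": 0}, {"fingers": 0.05, "tx": 0, "ty": 0, "tz": 0, "turn": 0}, {"fingers": 0.05, "tx": 0, "ty": 0, "tz": 0, "turn": 0}, {"fingers": 0.26, "tx": 0, "ty": 0, "tz": 0, "turn": 0}, {"fingers": 0.26, "tx": 0, "ty": 0, "tz": 0, "turn": 0}, {"fingers": 0.26, "tx": 0, "ty": 0, "tz": 0, "turn": 0}, {"fingers": 0.26, "tx": 0, "ty": 0, "tz": 0, "turn": 0}])

```text
clock: 45.35
ee_pos: [0.3949, 0.233, 0.0071]
ee_rot: [[-0.13, 0.992, 0.003], [0.991, 0.13, -0.012], [-0.012, 0.002, -1.0]]
wrist_force: [1.1, -0.1, 0.3]
grip_width: 0.023
grasp_force: 0.0
```

Emit:
apply_moves(commands=[{"fingers": 0.26, "tx": 0, "ty": 0, "tz": 0, "turn": 0}, {"fingers": 0.26, "tx": 0, "ty": 0, "tz": -3, "turn": 0}, {"fingers": 0.26, "tx": 0, "ty": 0, "tz": -4, "turn": 0}, {"fingers": 0.26, "tx": 0, "ty": 0, "tz": -4, "turn": 0}, {"fingers": 0.26, "tx": 0, "ty": 0, "tz": -5, "turn": 0}, {"fingers": 0.26, "tx": 0, "ty": 0, "tz": -6, "turn": 0}, {"fingers": 0.26, "tx": 0, "ty": 0, "tz": -8, "turn": 0}, {"fingers": 0.26, "tx": 0, "ty": 0, "tz": -10, "turn": 0}])

```text
clock: 46.02
ee_pos: [0.3945, 0.2332, 0.0472]
ee_rot: [[-0.13, 0.992, 0.003], [0.991, 0.13, -0.013], [-0.013, 0.001, -1.0]]
wrist_force: [1.1, 0.6, -1.1]
grip_width: 0.0233
grasp_force: 0.0
```

Emit:
apply_moves(commands=[{"fingers": 0.26, "tx": 0, "ty": 0, "tz": -12, "turn": 0}, {"fingers": 0.26, "tx": 0, "ty": 0, "tz": -15, "turn": 0}, {"fingers": 0.26, "tx": 0, "ty": 0, "tz": -20, "turn": 0}, {"fingers": 0.26, "tx": 0, "ty": 0, "tz": -25, "turn": 0}, {"fingers": 0.26, "tx": 0, "ty": 0, "tz": -25, "turn": 0}, {"fingers": 0.26, "tx": 0, "ty": 0, "tz": -25, "turn": 0}, {"fingers": 0.26, "tx": 0, "ty": 0, "tz": -25, "turn": 0}, {"fingers": 0.26, "tx": 0, "ty": 0, "tz": -15, "turn": 0}])

```text
clock: 46.68
ee_pos: [0.3944, 0.2357, 0.2112]
ee_rot: [[-0.13, 0.992, 0.005], [0.991, 0.13, -0.011], [-0.011, 0.004, -1.0]]
wrist_force: [0.2, -0.8, 1.3]
grip_width: 0.0231
grasp_force: 0.0
```

Run:
```python
from h import *
p,d,c=snap("w26"); s=env.state();print(s["q"].round(3),s["ee_rot"].round(3).tolist())
```

```text
t 46.68 pos [0.3944 0.2357 0.2112] yaw_y 7.45 w 0.0231 F [ 0.2 -0.8  1.3] q7 [-0.18 -1.2 ]
[-0.182  0.603 -0.731  2.059  0.637  0.715 -1.198] [[-0.129, 0.992, 0.008], [0.992, 0.129, -0.009], [-0.01, 0.007, -1.0]]
```

Emit:
apply_moves(commands=[{"fingers": 0.26, "tx": -22, "ty": 11, "tz": -10, "turn": 0}, {"fingers": 0.26, "tx": -22, "ty": 11, "tz": -10, "turn": 0}, {"fingers": 0.26, "tx": -22, "ty": 11, "tz": -10, "turn": 0}, {"fingers": 0.26, "tx": -22, "ty": 11, "tz": -10, "turn": 0}, {"fingers": 0.26, "tx": 0, "ty": 0, "tz": 0, "turn": 0}, {"fingers": 0.26, "tx": 0, "ty": 0, "tz": 0, "turn": 0}, {"fingers": 0.26, "tx": 0, "ty": 0, "tz": 0, "turn": 0}, {"fingers": 0.26, "tx": 0, "ty": 0, "tz": 0, "turn": 0}])

```text
clock: 47.4
ee_pos: [0.4481, 0.1552, 0.2498]
ee_rot: [[-0.132, 0.991, 0.002], [0.991, 0.132, -0.012], [-0.012, 0.001, -1.0]]
wrist_force: [0.2, -0.2, -0.2]
grip_width: 0.0226
grasp_force: 0.0
```

Emit:
apply_moves(commands=[{"fingers": 0.26, "tx": 0, "ty": 0, "tz": 0, "turn": 0}, {"fingers": 0.26, "tx": 0, "ty": 0, "tz": 0, "turn": 0}, {"fingers": 0.26, "tx": 0, "ty": 0, "tz": 0, "turn": 0}, {"fingers": 0.26, "tx": 0, "ty": 0, "tz": 0, "turn": 0}])

```text
clock: 47.73
ee_pos: [0.4489, 0.1548, 0.2501]
ee_rot: [[-0.131, 0.991, 0.003], [0.991, 0.131, -0.012], [-0.013, 0.002, -1.0]]
wrist_force: [-0.4, -0.1, 0.9]
grip_width: 0.0229
grasp_force: 0.0
```

Run:
```python
from h import *
p,d,c=snap("w27"); W=fcloud(d,c)
x,t=nut("w27",.4709,.2301,.051,tol=.003,R=.038); nut("w27",.5143,.2647,.064,tol=.003); dome("w27",.46275,.2853,.041)
hsv=cv2.cvtColor(p,cv2.COLOR_RGB2HSV); red=(((hsv[...,0]<8)|(hsv[...,0]>172))&(hsv[...,1]>120))&(np.hypot(W[...,0]-.395,W[...,1]-.25)<.1)&(d>0)
v,u=np.nonzero(red); q=ray_plane(np.c_[u,v],c,.012,True)[:,:2]*1000; r=cv2.minAreaRect(q.astype(np.float32)); print("pencil red",r,len(u)); print(cv2.boxPoints(r).round(1).tolist(),"z",np.median(W[red][:,2]))
cv2.imwrite("pics/w27c.png",cv2.resize(p[:,:,::-1],(800,600),interpolation=cv2.INTER_CUBIC))
```

```text
t 47.73 pos [0.4489 0.1548 0.2501] yaw_y 7.51 w 0.0229 F [-0.4 -0.1  0.9] q7 [ 0.07 -0.91]
nut [470.9 231.5] flat-y ang 9.0 widths [np.float64(54.8), np.float64(55.4), np.float64(56.3)] z 50.5
nut [514.6 263.5] flat-y ang 9.4 widths [np.float64(54.2), np.float64(55.5), np.float64(55.1)] z 63.5
dome [462.6 285.4  35.9] R 23.0 1113
pencil red ((392.3276062011719, 245.3575897216797), (14.61231803894043, 139.37332153320312), 7.193231582641602) 1256
[[376.3999938964844, 313.6000061035156], [393.79998779296875, 175.3000030517578], [408.29998779296875, 177.10000610351562], [390.8999938964844, 315.3999938964844]] z 0.011445656532695053
```

View pics/w27c.png

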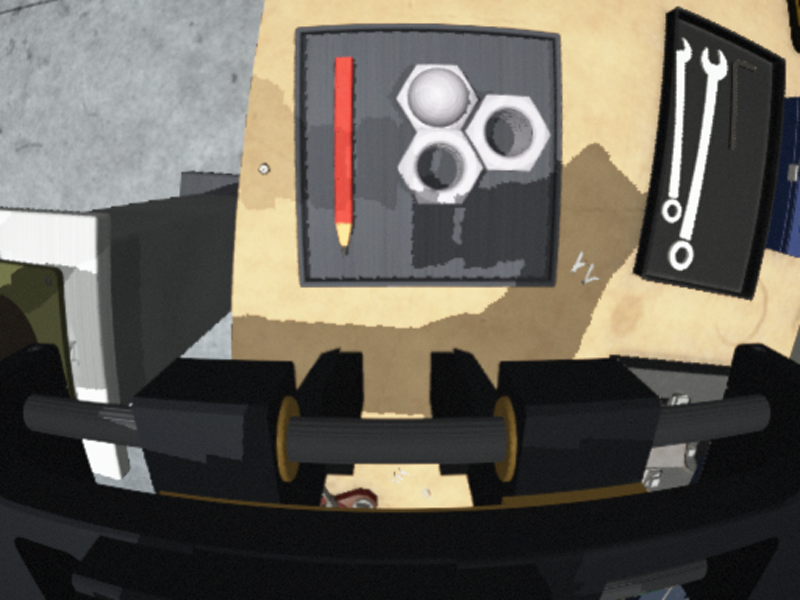

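The view shows cap (438,97), tall (508,132) and thin-on-plain (440,165) in place, and the pencil (345,150) along the front edge. From here I work from numbers only: a lower, closer measurement of the stack, and tray versus pencil from this frame.

Emit:
apply_moves(commands=[{"fingers": 0.26, "tx": 5, "ty": 12, "tz": 30, "turn": 0}, {"fingers": 0.26, "tx": 5, "ty": 12, "tz": 30, "turn": 0}, {"fingers": 0.26, "tx": 0, "ty": 0, "tz": 30, "turn": 0}, {"fingers": 0.26, "tx": 0, "ty": 0, "tz": 0, "turn": 0}, {"fingers": 0.26, "tx": 0, "ty": 0, "tz": 0, "turn": 0}, {"fingers": 0.26, "tx": 0, "ty": 0, "tz": 0, "turn": 0}, {"fingers": 0.26, "tx": 0, "ty": 0, "tz": 0, "turn": 0}, {"fingers": 0.26, "tx": 0, "ty": 0, "tz": 0, "turn": 0}])

```text
clock: 48.45
ee_pos: [0.4726, 0.1667, 0.1617]
ee_rot: [[-0.129, 0.992, 0.006], [0.992, 0.13, -0.011], [-0.012, 0.004, -1.0]]
wrist_force: [-0.4, 0.4, 0.4]
grip_width: 0.0229
grasp_force: 0.0
```

Run:
```python
from h import *
p,d,c=snap("w28"); W=fcloud(d,c); print("cam",c["origin"].round(3))
for tol in(.002,.003): nut("w28",.4709,.2301,.0505,tol=tol,R=.038)
nut("w28",.5143,.2647,.064,tol=.003); dome("w28",.46275,.2853,.041)
# plain top visible around thin (plane .033)
m=(abs(W[...,2]-.033)<.002)&(np.hypot(W[...,0]-.4709,W[...,1]-.2301)<.034)&(d>0); q=(W[m][:,:2]-[.4709,.2301])
print("plain top visible px",m.sum(),"mean offset mm",(q.mean(0)*1000).round(1) if m.sum() else None)
# tray/pencil in w27
f=np.load("w27.npz");c=pickle.load(open("w27.pkl","rb"));V=fcloud(f["d"],c)
rim=V[(abs(V[...,2]-.0145)<.0025)&(np.hypot(V[...,0]-.464,V[...,1]-.242)<.17)&((abs(V[...,0]-.464)>.07)|(abs(V[...,1]-.242)>.09))&(f["d"]>0)][:,:2]*1000
a=np.radians(7.6);ex=np.array([np.cos(a),np.sin(a)]);ey=np.array([-ex[1],ex[0]])
u=(rim-[464.3,242.2]);k=np.c_[u@ex,u@ey]; ok=(abs(k)<118).all(1)&((abs(k)>102).any(1)); k=k[ok]
print("rim extents tray x",np.percentile(k[:,0],[.5,99.5]),"y",np.percentile(k[:,1],[.5,99.5]))
pc=np.array([394.2,230.7])-[464.3,242.2]; print("pencil in tray",pc@ex,pc@ey)
```

```text
t 48.45 pos [0.4726 0.1667 0.1617] yaw_y 7.44 w 0.0229 F [-0.4  0.4  0.4] q7 [-0.03 -1.05]
cam [0.463 0.232 0.307]
nut [470.9 231.3] flat-y ang 7.9 widths [np.float64(53.8), np.float64(55.1), np.float64(55.6)] z 50.5
nut [470.8 231.4] flat-y ang 7.8 widths [np.float64(53.8), np.float64(55.4), np.float64(55.5)] z 50.4
nut [514.7 263.4] flat-y ang 9.7 widths [np.float64(54.7), np.float64(55.3), np.float64(55.5)] z 63.5
dome [462.7 285.4  35.7] R 23.2 1968
plain top visible px 74 mean offset mm [-3.8 27.9]
rim extents tray x [-111.39574778  111.74851565] y [-111.57812482  111.41205916]
pencil in tray -71.00515785959001 -2.127805755868444
```

All placements check out numerically: the thin nut is within about 1 mm of the plain nut's centre, the cap and tall nuts are at their targets, and the pencil is at tray (-71, -2) mm and within 0.5° of parallel. I hand in.

```bash
python3 -c "
from cell import env
print(env.sign_off())"
```

```text
the job is handed in; nothing more can be done
None
```

I set the cap, tall and thin nuts and then the pencil in the asked order and handed in at about 48.5 s, all within about 1 mm of target by the last camera measurements except the pencil, about 2 mm off centre; I viewed 18 pictures, over the limit of 14.

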